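# Re-square the fence of the sample row

### The job

The straightedge that backs the sample row has been knocked out of line. Move every sample jar off the bench into the shallow blue tray, then slide the straightedge along the bench, without lifting it, until its long side touches both steel studs at once, and swing the keeper arm fully home across the top of it. Finally stand all the jars back on the bench in a row along the straightedge, upright and each touching its long side facing the robot, between its two ends, with the straightedge still against both studs; leave the beaker, the reagent bottle and the timer where they are.

Things in the scene. Friction and masses are not known exactly. Their poses are not given: they have to be found in the camera images.
- datum: Fixed bench fixture: two steel studs and the keeper's pivot post, with a flat yellow tape outline on the bench. Origin on the bench midway between the studs; y axis runs from the right stud to the left stud (roughly world +y); -x side (towards the robot) is where the straightedge and jars belong. Pivot post 22 mm in diameter at x = +37, y = +130 mm, top at 28 mm.
- stud_right (a point): Centre of the top of the right stud: upright steel pin, 12 mm in diameter, 30 mm tall, at y = -100 mm of the datum.
- stud_left (a point): Centre of the top of the left stud, same pin, at y = +100 mm of the datum.
- straightedge: Loose aluminium straightedge lying on the bench, 30 mm wide (x), 320 mm long (y), 25 mm high, 0.45 kg, with fine graduations on top. Origin at the centre of its underside. It starts roughly parallel to the stud line, some 160 mm nearer the robot. When it touches both studs its centre line is 21 mm from the stud line. It slides on the bench with a friction of some 2 to 5 N.
- keeper (a joint): Angle (rad) of the keeper arm, an aluminium arm 18 mm wide turning level about the upright pivot, 0 = home against its stop, pointing to the datum's -x across the top of the seated straightedge; grows clockwise seen from above, so that at 1.57 the arm points to the datum's +y, clear of the straightedge. Stays where it is left (friction about 1 N at the knob). The arm spans heights 28 to 36 mm, 3 mm above the straightedge.
- keeper_pivot (a point): Point on the keeper's upright pivot axis, 28 mm above the bench.
- keeper_knob (a point): Centre of the top of the keeper's black upright knob: 16 mm in diameter, standing from 36 to 74 mm above the bench, 55 mm from the pivot axis.
- tray: Fixed shallow blue tray, outside 290 mm (its x) by 150 mm (its y), rim 22 mm above the bench, walls and floor 4 mm. Origin at the centre of its underside.
- jar1: Loose squat amber sample jar with a white cap, upright, 46 mm in diameter (cap 44 mm), 48 mm tall, about 0.14 kg. Origin at the centre of its underside, z up. Two, three or all four of the identical jars are present; they start between the straightedge and the studs.
- jar2: Another sample jar, same as jar1 (may be absent).
- jar3: Another sample jar, same as jar1 (may be absent).
- jar4: Another sample jar, same as jar1 (may be absent).
- beaker: Bystander: glass beaker, 70 mm in diameter, 85 mm tall. Leave alone.
- reagent: Bystander: white reagent bottle with a blue cap, 64 mm in diameter, 140 mm tall. Leave alone.
- timer: Bystander: flat grey bench timer, 70 x 110 x 20 mm. Leave alone.
Things that resemble listed ones, but are neither listed nor needed, are in the scene too. Leave any red or turquoise look-alike of the jar1 alone. What is shaped like the jar2 but black is not meant.

How it is judged:
By the outcome, as a careful person would: the job done as asked, in the order asked, and still so for the second after the job is handed in, with the robot touching nothing.
Of jar1, jar2, jar3, jar4 only 2 to 4 are there at a start; the rules pass over those that are not, and their reading is None.
At some moment in a run one of jar1, jar2, jar3, jar4 may be knocked a few centimetres aside while the robot is not near it.
It also fails if it takes over 210 s, if anything falls off the work surface, if the arm or the gripper's body presses on something with over 40 N, if the wrist force passes 120 N, or if a joint passes its speed limit or range.

### The arm

A 7-joint arm with a two-finger parallel gripper is mounted at the origin on the work surface. World frame = base frame: x ahead of the robot, y to its left, z up, the work surface at z = 0. Lengths are in mm, angles in rad, forces in N, time in s.
With the tool pointing down it reaches from about 400 to 875 mm from the base axis. Payload 4.4 kg.
Tool frame: the origin (TCP) lies on the centre line of the jaws, within the pads' length; the fingertips stand 25 mm ahead of it and the grasp point (between the pads) lies 6 mm ahead of it; x points along the fingers, y is the direction in which the jaws open and shut, and the axes are right-handed (so a half turn about x gives the same grasp; the last joint's range is limited). The gripper opens to 85 mm and grips with 20 to 120 N. Pads are 22 mm wide; open, the fingers measure 114 mm over their backs; the gripper's body (76 mm by 85 mm) begins 54 mm behind the grasp point. The pads swing forward as they close: fully open they stand 13 mm farther back than shut.
Start: joints at [1.138, 0.628, 0.038, 1.517, -0.027, 0.996, -0.02], TCP at [233.137, -606.766, 256.313] pointing down, gripper open.
Joint ranges: [-3.06, 3.06], [-0.37, 2.12], [-1.25, 1.32], [0.18, 2.47], [-1.1, 4.24], [0.23, 1.98], [-2.94, 2.94]. Speed limits (rad/s): [2.57, 2.57, 3.14, 3.14, 3.14, 3.14, 3.14].

### API

Orientations are given as [roll, pitch, yaw] about the fixed x, y, z axes, in that order (R = Rz(yaw) Ry(pitch) Rx(roll)).
In Python, from cell import * gives the robot as it stands. The module is installed in compiled form; this text tells all that it offers.
- The arm moves only by the tool jog_arm, never from a script. Its argument "series" is a list of rows, each a list of 3 entries, a list of its own where there are three numbers: the turn, a rotation vector about the tool's x, y, z in degrees, then the shift along the tool's x, y, z in mm, then the gripper's target within -1 to 1 (shut at 1, half-way at 0, fully open at -1). In form: [[[rx, ry, rz], [dx, dy, dz], hand], ...]. A call has 1 to 8 rows; each row shifts and turns the commanded pose from where the row before left it, along the tool's axes as they then stand; what a row does not reach is not made up. A row lasts 1/8 s, in which the tool goes at most 62.5 mm and 10.7 degrees, less where a joint would pass 70% of its speed; a pose out of reach is approached as far as the arm can. A call is refused whole if a number of a shift passes 62.5 or a number of a turn 10.7, either way. A call with a gripper value outside its range is refused whole. The fingers move at their own pace and stop on an object; the grip force is fixed at half the most. Time passes only in rows, so rows that do not move let the fingers close. It gives the time, the measured TCP pose, the force and the opening at its end, in the units of the state.
- read_state(): the state, without advancing time (a new reading comes with each control period).
- get_image(name): name is "side" or "top"; returns a dict with "img" (400x640x3 uint8, red, green, blue), "range_z" (400x640 float32, mm along the optical axis (not along the pixel's ray), 0 where there is no reading), "fovy" (degrees; the focal length in pixels is half the picture's height over the tangent of half this angle, whatever the lens; pixels are square), "cx", "cy" (the principal point, pixels), "k1" (the pictures are not rectified: a ray, as slopes to the right and down, at radius r is drawn at 1 + k1 r^2 times it, then the intrinsics apply), "cam_to_world" (4x4, takes a point from camera to world coordinates). Camera axes: x right, y up, looking along -z (the intrinsics and any distortion apply to the point x, -y, -z); pixel columns grow to the right and rows downward; lengths in mm; the calibration is good to about 2 mm. A picture is of the moment at which its call begins.
- finish_job(): hands the job in, once; it reports no verdict.
The state is a dict: "clock": time; "qpos": joint angles; "qd": joint speeds; "tau": joint torques, N m; "eef_pos": TCP position; "tool_rot": TCP orientation; "force": force on the tool from outside, world axes, zero at the start; "torque": the same for the moment, N m; "width": finger opening in mm.
Only numpy, scipy, OpenCV 4.12 (cv2) and the standard library are available. Lean on these libraries where they do the work, as an engineer would, in place of code of your own. Each camera call takes 0.05 s, during which the arm holds its last target. There are 200 camera calls.

## Working session

There is one attempt and no reset: what is moved stays moved. The work goes in short steps, Python scripts to look and compute and a tool call to move; the robot and the scene stay as the last step left them, time stands still between calls to the robot, and variables do not carry over. Pictures are saved under pics/ and viewed, about 12 in all and at most 16, crops included, and the job is handed in when it is done.

Besides the shell and the picture viewer there is one more tool, called as name(argument=value, ...) on one line, values as JSON. jog_arm: Moves the arm, as the interface text tells. Its arguments: {"type":"object","properties":{"series":{"type":"array"}},"required":["series"]}

```bash
mkdir -p pics
cat > h.py <<'E'
from cell import *
import numpy as np, cv2
def snap(n,fn=None):
    d=get_image(n)
    if fn: cv2.imwrite('pics/'+fn,d['img'][:,:,::-1])
    return d
def ray(d,u,v):
    f=200/np.tan(np.radians(d['fovy'])/2)
    a=np.array([(u-d['cx'])/f,(v-d['cy'])/f]); s=a.copy()
    for _ in range(20): s=a/(1+d['k1']*(s@s))
    T=np.array(d['cam_to_world']); return T[:3,3],T[:3,:3]@np.array([s[0],-s[1],-1])
def on(d,u,v,z):
    o,r=ray(d,u,v); return o+r*(z-o[2])/r[2]
def deep(d,u,v):
    o,r=ray(d,u,v); return o+r*d['range_z'][int(v),int(u)]
E
python3 - <<'E'
from h import *
s=read_state(); print(s)
for n in('top','side'):
    d=snap(n,n+'0.png'); print(n,d['fovy'],d['cx'],d['cy'],d['k1'],np.round(d['cam_to_world'],2).tolist())
E
```

```text
{'clock': 0.0, 'qpos': array([ 1.13819402,  0.62933557,  0.03844831,  1.51838218, -0.02699547,
        0.99629985, -0.02000178]), 'qd': array([-0.00108466, -0.00060851,  0.00013971,  0.00040957, -0.00085486,
        0.00044483, -0.00075406]), 'tau': array([-1.52585944e-03, -5.63413095e+01,  1.22581422e+00, -1.93448031e+01,
        1.09946533e-02,  1.05051047e-02,  6.39100293e-06]), 'eef_pos': array([ 232.92395467, -606.20654134,  255.39147059]), 'tool_rot': array([-1.55374517,  1.56888958,  1.95464502]), 'force': array([-0.77167421,  0.05595362, -0.21547598]), 'torque': array([0.0330681 , 0.03073348, 0.08310016]), 'width': 85.12815479340739}
top 46.60154466345297 323.6092600308875 198.96363467457635 0.026878663396071433 [[0.02, 0.99, -0.11, 426.53], [-1.0, 0.02, 0.01, -57.47], [0.01, 0.11, 0.99, 1448.69], [0.0, 0.0, 0.0, 1.0]]
side 48.991822611608555 319.6565798098433 201.7672518783957 -0.12234674334189855 [[-0.88, 0.26, -0.39, 154.37], [-0.47, -0.52, 0.71, 697.56], [-0.02, 0.82, 0.58, 700.48], [0.0, 0.0, 0.0, 1.0]]
```

View pics/top0.png

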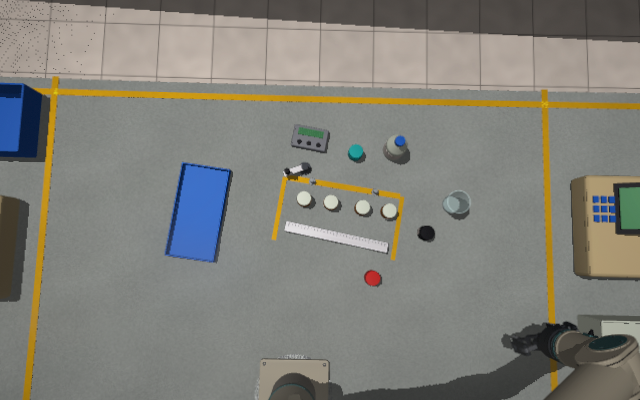

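View pics/side0.png

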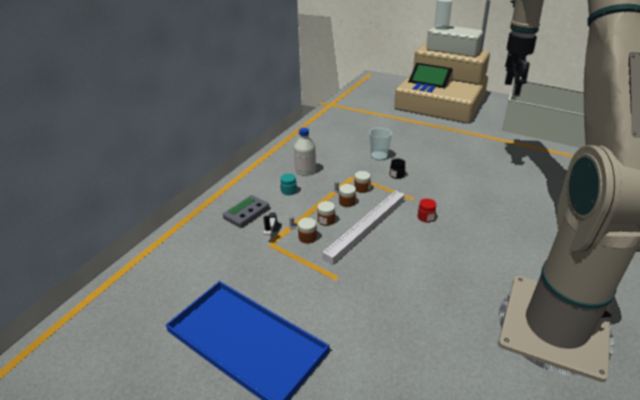

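The top view shows four white-capped jars (304,199), (331,203), (363,208) and (390,211). It also shows the studs near (313,182) and (376,191), the straightedge from (285,227) to (388,249), the keeper near (297,170) and the tray near (198,213). Next I'll zoom in and measure.

Run:
```python
from h import *
d=snap('top'); im=d['img']; hsv=cv2.cvtColor(im,cv2.COLOR_RGB2HSV)
cv2.imwrite('pics/crop1.png',cv2.resize(im[120:260,265:425,::-1],None,fx=5,fy=5,interpolation=cv2.INTER_CUBIC)[:600*2])
m=((hsv[...,2]>170)&(hsv[...,1]<60)).astype(np.uint8)
m[:150]=0;m[260:]=0;m[:,:260]=0;m[:,440:]=0
n,l,s,c=cv2.connectedComponentsWithStats(m)
for i in range(1,n):
    if s[i,4]>20:
        u,v=c[i]; print('white',s[i].tolist(),c[i].round(1),'z48',on(d,u,v,48).round(1),'deep',deep(d,u,v).round(1))
        if s[i,4]>400:
            r=cv2.minAreaRect(np.argwhere(l==i)[:,::-1].astype(np.float32)); print('SE',on(d,*r[0],25).round(1),[on(d,*p,25).round(0)[:2].tolist() for p in cv2.boxPoints(r)])
for u,v in((313,182),(376,191)): print('stud',on(d,u,v,30).round(1),deep(d,u,v).round(1))
b=((hsv[...,0]>100)&(hsv[...,0]<125)&(hsv[...,1]>150)).astype(np.uint8); b[:,:150]=0;b[:,250:]=0
r=cv2.minAreaRect(np.argwhere(b)[:,::-1].astype(np.float32));print('tray',on(d,*r[0],22).round(1),[on(d,*p,22).round(0)[:2].tolist() for p in cv2.boxPoints(r)])
for nm,u,v,z in(('red',373,278,48),('black',426,233,48),('teal',356,152,48),('beaker',457,203,85),('bottle',400,142,140),('timer',310,138,20)): print(nm,on(d,u,v,z).round(0)[:2])
```

```text
white [290, 165, 12, 8, 59] [295.7 168.7] z48 [672.6  12.2  48. ] deep [674.4  12.7  37.7]
white [297, 191, 14, 14, 150] [303.4 197.5] z48 [584.6 -13.6  48. ] deep [584.8 -13.6  46.1]
white [324, 195, 14, 14, 150] [330.5 201.3] z48 [575.  -96.1  48. ] deep [575.6 -96.2  42.8]
white [356, 200, 14, 14, 151] [362.4 206.4] z48 [ 561.6 -193.2   48. ] deep [ 561.8 -193.4   45.7]
white [383, 203, 13, 14, 144] [389.1 209.9] z48 [ 552.6 -274.3   48. ] deep [ 552.7 -274.6   46.1]
white [284, 221, 104, 31, 989] [334.9 236. ] z48 [ 470.1 -111.4   48. ] deep [ 470.6 -112.    31.9]
SE [ 470. -115.   25.] [[485.0, 45.0], [515.0, 39.0], [455.0, -274.0], [425.0, -268.0]]
stud [635.4 -41.4  30. ] [639.6 -41.1   1.8]
stud [ 611.9 -236.2   30. ] [ 611.4 -235.7   33.9]
tray [535.  309.7  22. ] [[405.0, 402.0], [693.0, 367.0], [669.0, 215.0], [381.0, 253.0]]
red [ 348. -227.]
black [ 485. -386.]
teal [ 729. -171.]
beaker [ 574. -469.]
bottle [ 741. -290.]
timer [776. -29.]
```

```bash
python3 -c "
import cv2;i=cv2.imread('pics/crop1.png');print(i.shape);cv2.imwrite('pics/crop1.png',cv2.resize(i,(685,600)))"
```

```text
(700, 800, 3)
```

View pics/crop1.png

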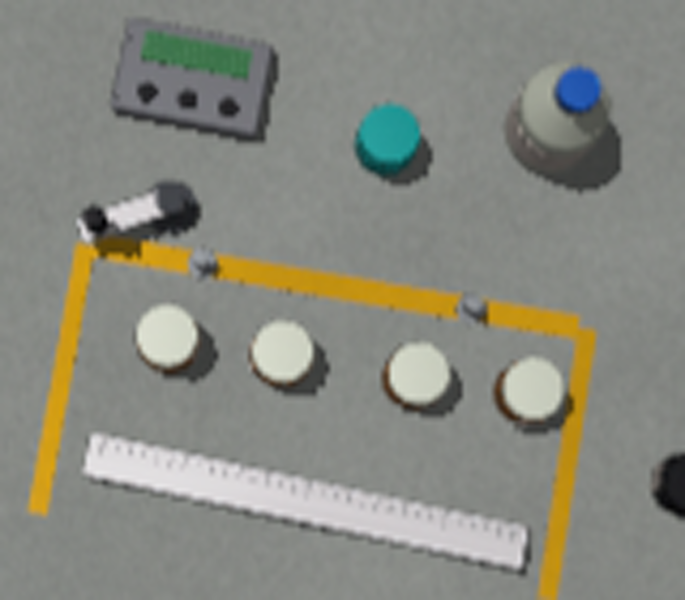

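The crop shows the stud tops at crop (204,254) and (474,300). The keeper pivot is the larger dark disc at (178,197) and the knob the smaller one at (94,217). No jar has fallen. Next I'll work out the datum and the first moves.

```bash
cat >> h.py <<'E'
from scipy.spatial.transform import Rotation as Ro
def R0(s): return Ro.from_euler('xyz',s['tool_rot']).as_matrix()
def crop(u,v): return 265+u*160/685, 120+v*140/600
SL=np.array([637.,-40.]); SR=np.array([612.,-237.])
def datum():
    ey=(SL-SR)/np.linalg.norm(SL-SR); return (SL+SR)/2,np.array([ey[1],-ey[0]]),ey
def D2W(x,y):
    m,ex,ey=datum(); return m+ex*x+ey*y
def W2D(p):
    m,ex,ey=datum(); q=np.array(p[:2])-m; return np.array([q@ex,q@ey])
def go(*tg):
    """tool-frame shifts to each world target from current pose, level tool"""
    s=read_state(); R=R0(s); p=s['eef_pos']
    print('at',p.round(1),'toolx',R[:,0].round(3),'tooly',R[:,1].round(3),'F',s['force'].round(1),'w',round(s['width'],1),'t',s['clock'])
    _,ex,ey=datum(); y=ey if R[:2,1]@ey>0 else -ey
    G=np.c_[[0,0,-1],[*y,0],np.cross([0,0,-1],[*y,0])]
    print('turn',np.degrees(Ro.from_matrix(R.T@G).as_rotvec()).round(2))
    for t in tg:
        t=np.array(t,float); print('->',t.round(1),'shift',(G.T@(t-p)).round(1),'datum',W2D(t).round(1)); p=t
E
python3 - <<'E'
from h import *
d=snap('top')
for n,u,v,z in(('SL',204,254,30),('SR',474,300,30),('piv',176,193,36),('knob',94,216,74)):
    p=on(d,*crop(u,v),z); print(n,p.round(1),W2D(p).round(1))
print(deep(d,*crop(94,216)))
for j in((585,-14),(575,-96),(562,-193),(553,-274)): print(W2D(j).round(1))
go((585,-14,150))
print(read_state()['qpos'])
E
```

```text
SL [643.9 -40.1  30. ] [  6.9 100.1]
SR [ 615.  -235.3   30. ] [  2.8 -97.3]
piv [686.9 -19.   36. ] [ 46.8 126.4]
knob [662.2  36.9  74. ] [ 15.3 178.7]
[661.54402798  36.64300241  77.73012155]
[-54.9 118.5]
[-54.5  35.9]
[-55.1 -61.9]
[ -53.9 -143.4]
at [ 233.  -606.4  255.7] toolx [-0.     0.001 -1.   ] tooly [ 0.359 -0.933 -0.001] F [-0.3 -0.2  0.2] w 85.3 t 0.2
turn [2.825e+01 2.000e-02 7.000e-02]
-> [585. -14. 150.] shift [ 105.7 -632.  -274.6] datum [-54.9 118.5]
[ 1.13817117  0.62899423  0.03845942  1.51796498 -0.02699015  0.99632105
 -0.02001855]
```

jog_arm(series=[[[9.4,0,0],[0,0,0],-0.4],[[9.4,0,0],[0,0,0],-0.4],[[9.4,0,0],[0,0,0],-0.4],[[0,0,0],[0,-50,-22],-0.4],[[0,0,0],[0,-50,-22],-0.4],[[0,0,0],[0,-50,-22],-0.4],[[0,0,0],[0,-50,-22],-0.4],[[0,0,0],[0,-50,-22],-0.4]])

```text
clock: 1.2
eef_pos: [374.4, -370.9, 256.3]
tool_rot: [3.024, 1.57, -0.243]
force: [1.2, 0.5, -0.1]
width: 59.7
```

jog_arm(series=[[[0,0,0],[0,-50,-22],-0.4],[[0,0,0],[0,-50,-22],-0.4],[[0,0,0],[0,-50,-22],-0.4],[[0,0,0],[0,-50,-22],-0.4],[[0,0,0],[0,-50,-22],-0.4],[[0,0,0],[0,-50,-22],-0.4],[[0,0,0],[0,-32,-10],-0.4],[[0,0,0],[0,0,0],-0.4]])

```text
clock: 2.2
eef_pos: [557.0, -57.0, 255.9]
tool_rot: [-1.552, 1.569, 1.47]
force: [0.5, -0.6, -0.6]
width: 59.9
```

```bash
sed -i 's/^SL=.*/SL=np.array([643.,-40.]); SR=np.array([614.7,-236.]); JZ=33+6/' h.py
python3 - <<'E'
from h import *
go((585,-14,110),(585,-14,39))
E
```

```text
at [557.  -57.  255.9] toolx [ 0.     0.002 -1.   ] tooly [-0.119 -0.993 -0.002] F [ 0.5 -0.6 -0.6] w 59.9 t 2.2
turn [1.38 0.   0.1 ]
-> [585. -14. 110.] shift [145.9 -46.5 -21.6] datum [-61.1 116.5]
-> [585. -14.  39.] shift [71.  0.  0.] datum [-61.1 116.5]
```

jog_arm(series=[[[1.4,0,0],[0,-46,-21],-0.4],[[0,0,0],[50,0,0],-0.4],[[0,0,0],[50,0,0],-0.4],[[0,0,0],[45,0,0],-0.4],[[0,0,0],[0,0,0],-0.4]])

```text
clock: 2.82
eef_pos: [579.5, -19.2, 108.4]
tool_rot: [0.244, 1.563, -3.049]
force: [0.5, -0.4, 0.1]
width: 59.8
```

Run:
```python
from h import *
go((585,-14,36))
snap('side','s1.png')
d=get_image('side'); cv2.imwrite('pics/s1.png',cv2.resize(d['img'][100:300,200:460,::-1],None,fx=3,fy=3))
```

```text
at [579.5 -19.2 108.4] toolx [-0.008 -0.001 -1.   ] tooly [-0.151 -0.989  0.002] F [ 0.5 -0.4  0.1] w 59.8 t 2.825
turn [-0.46  0.44 -0.11]
-> [585. -14.  36.] shift [72.4 -5.9 -4.8] datum [-61.1 116.5]
```

View pics/s1.png

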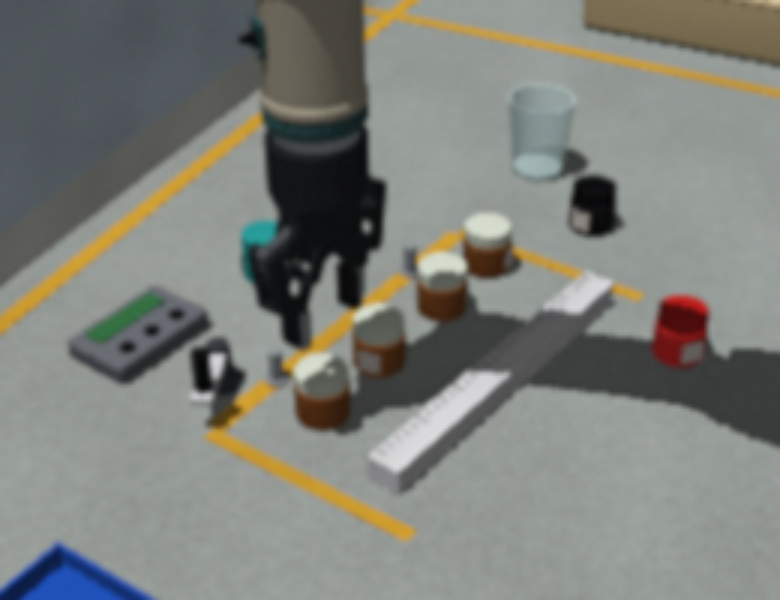

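The gripper stands above the left jar at picture (322,390), consistent with my numbers, and the four jars are upright. Descending.

jog_arm(series=[[[0,0,0],[0,-6,-5],-0.4],[[0,0,0],[36,0,0],-0.4],[[0,0,0],[36,0,0],-0.4],[[0,0,0],[0,0,0],-0.4],[[0,0,0],[0,0,0],0.5],[[0,0,0],[0,0,0],0.5],[[0,0,0],[0,0,0],0.5],[[0,0,0],[0,0,0],0.5]])

```text
clock: 3.92
eef_pos: [590.1, -12.7, 41.4]
tool_rot: [-2.976, 1.567, 0.016]
force: [-0.1, -0.4, 7.0]
width: 44.7
```

Run:
```python
from h import *
e=np.array([288,-36])/290.2; c=np.array([537,309])
for k in(105,35,-35,-105): print(k,(c+e*k).round(0))
s=read_state(); x,y,_=s['eef_pos']
go((x,y,125),(*(c+e*105),125),(*(c+e*105),41))
```

```text
105 [641. 296.]
35 [572. 305.]
-35 [502. 313.]
-105 [433. 322.]
at [590.1 -12.7  41.4] toolx [ 0.004  0.    -1.   ] tooly [-0.149 -0.989 -0.001] F [-0.1 -0.4  7. ] w 44.7 t 3.925
turn [-0.37 -0.23  0.04]
-> [590.1 -12.7 125. ] shift [-83.6   0.    0. ] datum [-56.3 118.5]
-> [641.2 296.  125. ] shift [   0.  -312.8   -6.5] datum [-49.8 431.3]
-> [641.2 296.   41. ] shift [84.  0.  0.] datum [-49.8 431.3]
```

jog_arm(series=[[[0,0,0],[-30,0,0],0.5],[[0,0,0],[-50,0,0],0.5],[[0,0,0],[0,-50,-1],0.5],[[0,0,0],[0,-50,-1],0.5],[[0,0,0],[0,-50,-1],0.5],[[0,0,0],[0,-50,-1],0.5],[[0,0,0],[0,-50,-1],0.5],[[0,0,0],[0,-50,-1],0.5]])

```text
clock: 4.92
eef_pos: [639.2, 284.9, 120.1]
tool_rot: [-2.543, 1.57, 0.449]
force: [1.6, 0.4, -2.1]
width: 44.4
```

Run:
```python
from h import *
go((641,296,125),(641,296,47))
```

```text
at [639.2 284.9 120.1] toolx [ 0.001  0.    -1.   ] tooly [-0.149 -0.989 -0.   ] F [ 1.6  0.4 -2.1] w 44.4 t 4.925
turn [-0.36 -0.03  0.02]
-> [641. 296. 125.] shift [ -4.9 -11.3  -0.2] datum [-50.  431.3]
-> [641. 296.  47.] shift [78.  0.  0.] datum [-50.  431.3]
```

jog_arm(series=[[[0,0,0],[0,-11,0],0.5],[[0,0,0],[35,0,0],0.5],[[0,0,0],[25,0,0],0.5],[[0,0,0],[10,0,0],0.5],[[0,0,0],[0,0,0],0.5]])

```text
clock: 5.55
eef_pos: [640.7, 293.2, 49.2]
tool_rot: [0.919, 1.57, -2.373]
force: [0.1, 0.1, -0.6]
width: 44.7
```

jog_arm(series=[[[0,0,0],[3,0,0],0.5],[[0,0,0],[0,0,0],0.5],[[0,0,0],[0,0,0],-0.4],[[0,0,0],[0,0,0],-0.4],[[0,0,0],[0,0,0],-0.4],[[0,0,0],[-30,0,0],-0.4],[[0,0,0],[-50,0,0],-0.4],[[0,0,0],[0,0,0],-0.4]])

```text
clock: 6.55
eef_pos: [643.9, 295.1, 131.3]
tool_rot: [-2.585, 1.562, 0.407]
force: [0.3, 0.1, -0.3]
width: 59.8
```

Run:
```python
from h import *
go((576,-96,125),(576,-96,41))
```

```text
at [643.9 295.1 131.3] toolx [ 0.008  0.004 -1.   ] tooly [-0.149 -0.989 -0.005] F [ 0.3  0.1 -0.3] w 59.8 t 6.55
turn [-0.37 -0.45  0.28]
-> [576. -96. 125.] shift [  6.3 396.8  11.3] datum [-58.3  34. ]
-> [576. -96.  41.] shift [84.  0.  0.] datum [-58.3  34. ]
```

jog_arm(series=[[[0,0,0],[0,50,1.5],-0.4],[[0,0,0],[0,50,1.5],-0.4],[[0,0,0],[0,50,1.5],-0.4],[[0,0,0],[0,50,1.5],-0.4],[[0,0,0],[0,50,1.5],-0.4],[[0,0,0],[0,50,1.5],-0.4],[[0,0,0],[0,50,1.5],-0.4],[[0,0,0],[0,47,1],-0.4]])

```text
clock: 7.55
eef_pos: [569.2, -98.6, 125.8]
tool_rot: [0.242, 1.57, -3.05]
force: [0.6, -0.6, 0.9]
width: 59.4
```

```bash
cat >> h.py <<'E'
def jars(d):
    """white caps in top view, blue pixels free"""
    hsv=cv2.cvtColor(d['img'],cv2.COLOR_RGB2HSV)
    m=((hsv[...,2]>100)&(hsv[...,1]<50)&(d['img'][...,0].astype(int)+5>d['img'][...,2])).astype(np.uint8)
    P=[]
    n,l,s,c=cv2.connectedComponentsWithStats(m)
    for i in range(1,n):
        if 90<s[i,4]<260 and 10<=s[i,2]<=18 and 10<=s[i,3]<=18:
            z=deep(d,*c[i])[2]
            if 35<z<70: P.append((on(d,*c[i],48).round(1)[:2],round(z)))
    return P
E
python3 - <<'E'
from h import *
for j in jars(snap('top')): print(j)
go((576,-96,42))
E
```

```text
(array([635.8, 296.6]), 54)
at [ 567.3 -107.7  126. ] toolx [-0.002 -0.007 -1.   ] tooly [-0.159 -0.987  0.007] F [-1.  -6.5  0.4] w 59.8 t 7.6
turn [-0.91  0.06 -0.39]
-> [576. -96.  42.] shift [ 84.  -12.9  -6.9] datum [-58.3  34. ]
```

jog_arm(series=[[[0,0,0],[0,0,0],-0.4],[[0,0,0],[0,0,0],-0.4]])

```text
clock: 7.85
eef_pos: [570.2, -95.2, 125.9]
tool_rot: [-1.079, 1.569, 1.914]
force: [0.2, 0.3, -0.4]
width: 60.0
```

Run:
```python
from h import *
d=snap('top')
for j in jars(d): print(j)
go((576,-96,42))
cv2.imwrite('pics/t2.png',cv2.resize(d['img'][120:280,160:430,::-1],None,fx=2.9,fy=2.9))
```

```text
(array([635.8, 296.6]), 55)
at [570.3 -94.8 126. ] toolx [-0.     0.001 -1.   ] tooly [-0.147 -0.989 -0.001] F [-0.1  0.8 -0.6] w 60.0 t 7.9
turn [-0.22  0.03  0.07]
-> [576. -96.  42.] shift [84.   0.3 -5.8] datum [-58.3  34. ]
```

View pics/t2.png

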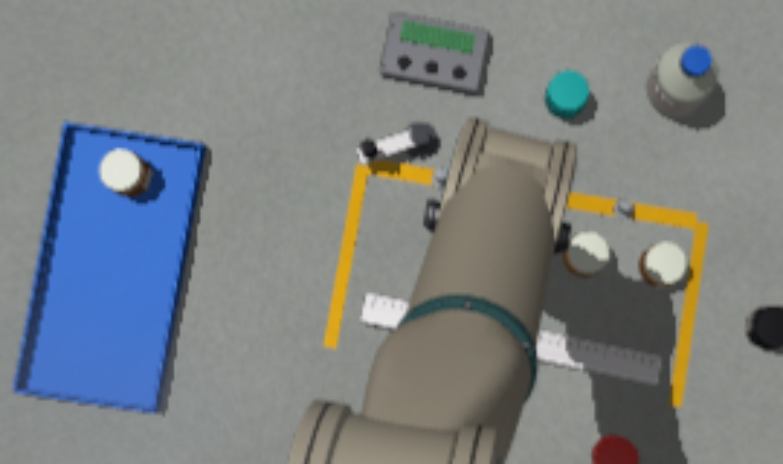

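The first jar stands in the far end of the tray at (125,172) and the right two jars are unmoved. Taking the second.

jog_arm(series=[[[0,0,0],[30,0,-6],-0.4],[[0,0,0],[35,0,0],-0.4],[[0,0,0],[20,0,0],-0.4],[[0,0,0],[0,0,0],-0.4],[[0,0,0],[0,0,0],0.5],[[0,0,0],[0,0,0],0.5],[[0,0,0],[0,0,0],0.5],[[0,0,0],[0,0,0],0.5]])

```text
clock: 8.9
eef_pos: [576.8, -97.8, 42.3]
tool_rot: [-3.057, 1.569, -0.065]
force: [-0.0, 0.8, 5.8]
width: 44.5
```

Run:
```python
from h import *
s=read_state(); x,y,_=s['eef_pos']
go((x,y,125),(572,305,125),(572,305,46))
```

```text
at [576.8 -97.8  42.3] toolx [ 0.002 -0.    -1.   ] tooly [-0.149 -0.989 -0.   ] F [-0.   0.8  5.8] w 44.5 t 8.9
turn [-0.37 -0.1   0.01]
-> [576.8 -97.8 125. ] shift [-82.7   0.    0. ] datum [-57.3  32.3]
-> [572. 305. 125.] shift [   0.  -398.    62.3] datum [-119.6  430.3]
-> [572. 305.  46.] shift [79.  0.  0.] datum [-119.6  430.3]
```

jog_arm(series=[[[0,0,0],[-30,0,0],0.5],[[0,0,0],[-52,0,0],0.5],[[0,0,0],[0,-50,8],0.5],[[0,0,0],[0,-50,8],0.5],[[0,0,0],[0,-50,8],0.5],[[0,0,0],[0,-50,8],0.5],[[0,0,0],[0,-50,8],0.5],[[0,0,0],[0,-50,8],0.5]])

```text
clock: 9.9
eef_pos: [573.0, 207.6, 123.2]
tool_rot: [0.921, 1.57, -2.37]
force: [0.8, -0.1, -1.9]
width: 44.2
```

jog_arm(series=[[[0,0,0],[0,-50,8],0.5],[[0,0,0],[0,-48,6],0.5],[[0,0,0],[0,0,0],0.5],[[0,0,0],[0,0,0],0.5]])

```text
clock: 10.4
eef_pos: [573.8, 304.3, 122.9]
tool_rot: [1.235, 1.569, -2.056]
force: [-1.0, 0.3, -1.1]
width: 44.6
```

Run:
```python
from h import *
go((572,305,47))
```

```text
at [573.8 304.3 122.9] toolx [-0.001 -0.001 -1.   ] tooly [-0.149 -0.989  0.001] F [-1.   0.3 -1.1] w 44.6 t 10.4
turn [-0.35  0.03 -0.08]
-> [572. 305.  47.] shift [75.9 -0.4  1.8] datum [-119.6  430.3]
```

jog_arm(series=[[[0,0,0],[40,0,0],0.5],[[0,0,0],[30,0,0],0.5],[[0,0,0],[6,0,0],0.5],[[0,0,0],[0,0,0],0.5],[[0,0,0],[0,0,0],-0.4],[[0,0,0],[0,0,0],-0.4],[[0,0,0],[0,0,0],-0.4],[[0,0,0],[-30,0,0],-0.4]])

```text
clock: 11.4
eef_pos: [572.4, 304.3, 75.6]
tool_rot: [0.633, 1.566, -2.658]
force: [0.6, -0.4, 0.3]
width: 59.7
```

jog_arm(series=[[[0,0,0],[-48,0,0],-0.4],[[0,0,0],[0,0,0],-0.4]])

```text
clock: 11.65
eef_pos: [576.9, 306.3, 129.6]
tool_rot: [-2.517, 1.562, 0.475]
force: [-0.5, 0.6, -0.1]
width: 59.5
```

Run:
```python
from h import *
go((562.5,-193.5,125))
for j in jars(snap('top')): print(j)
```

```text
at [576.9 306.3 129.6] toolx [ 0.007  0.004 -1.   ] tooly [-0.149 -0.989 -0.005] F [-0.5  0.6 -0.1] w 59.5 t 11.65
turn [-0.37 -0.39  0.28]
-> [ 562.5 -193.5  125. ] shift [  4.6 496.7 -57.1] datum [-57.7 -64.4]
(array([635.8, 296.6]), 55)
```

jog_arm(series=[[[0,0,0],[0,50,-6],-0.4],[[0,0,0],[0,50,-6],-0.4],[[0,0,0],[0,50,-6],-0.4],[[0,0,0],[0,50,-6],-0.4],[[0,0,0],[0,50,-6],-0.4],[[0,0,0],[0,50,-6],-0.4],[[0,0,0],[0,50,-6],-0.4],[[0,0,0],[0,50,-6],-0.4]])

```text
clock: 12.7
eef_pos: [561.0, -99.0, 124.2]
tool_rot: [-0.074, 1.569, 2.918]
force: [0.7, -0.2, 0.7]
width: 59.6
```

jog_arm(series=[[[0,0,0],[0,50,-6],-0.4],[[0,0,0],[0,46,-4],-0.4],[[0,0,0],[0,0,0],-0.4],[[0,0,0],[0,0,0],-0.4]])

```text
clock: 13.2
eef_pos: [556.8, -193.0, 124.4]
tool_rot: [-0.608, 1.568, 2.384]
force: [-0.6, 0.0, -0.3]
width: 59.9
```

Run:
```python
from h import *
go((562.5,-193.5,42))
d=snap('top'); print(jars(d))
s=snap('side')
cv2.imwrite('pics/t3.png',np.vstack([cv2.resize(d['img'][120:280,160:430,::-1],(500,296)),cv2.resize(s['img'][130:290,200:470,::-1],(500,296))]))
```

```text
at [ 556.8 -193.   124.4] toolx [-0.002  0.002 -1.   ] tooly [-0.149 -0.989 -0.001] F [-0.6  0.  -0.3] w 59.9 t 13.2
turn [-0.36  0.11  0.08]
-> [ 562.5 -193.5   42. ] shift [82.4 -0.3 -5.7] datum [-57.7 -64.4]
[(array([635.6, 296.6]), 54), (array([572.8, 305.6]), 52)]
```

View pics/t3.png

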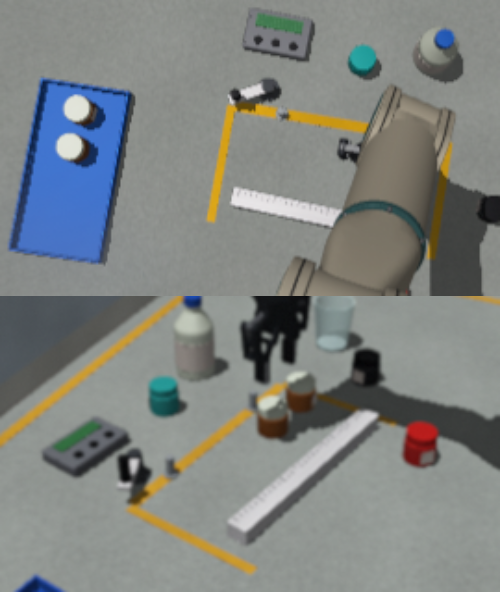

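Two jars are in the tray at (80,108) and (72,148), and the remaining two have not moved in the side view. Taking the third.

jog_arm(series=[[[0,0,0],[30,0,-6],-0.4],[[0,0,0],[35,0,0],-0.4],[[0,0,0],[18,0,0],-0.4],[[0,0,0],[0,0,0],-0.4],[[0,0,0],[0,0,0],0.5],[[0,0,0],[0,0,0],0.5],[[0,0,0],[0,0,0],0.5],[[0,0,0],[0,0,0],0.5]])

```text
clock: 14.3
eef_pos: [564.2, -195.1, 43.4]
tool_rot: [3.079, 1.569, -0.213]
force: [-0.3, 0.2, 7.2]
width: 44.5
```

Run:
```python
from h import *
s=read_state(); x,y,_=s['eef_pos']
go((x,y,125),(502,313,125))
```

```text
at [ 564.2 -195.1   43.4] toolx [ 0.002 -0.    -1.   ] tooly [-0.149 -0.989  0.   ] F [-0.3  0.2  7.2] w 44.5 t 14.3
turn [-0.37 -0.11 -0.01]
-> [ 564.2 -195.1  125. ] shift [-81.6   0.    0. ] datum [-55.9 -65.8]
-> [502. 313. 125.] shift [   0.  -494.   134.1] datum [-190.   428.2]
```

jog_arm(series=[[[0,0,0],[-30,0,0],0.5],[[0,0,0],[-52,0,0],0.5],[[0,0,0],[0,-50,13],0.5],[[0,0,0],[0,-50,13],0.5],[[0,0,0],[0,-50,13],0.5],[[0,0,0],[0,-50,13],0.5],[[0,0,0],[0,-50,13],0.5],[[0,0,0],[0,-50,14],0.5]])

```text
clock: 15.3
eef_pos: [529.7, 115.0, 124.4]
tool_rot: [-2.815, 1.571, 0.177]
force: [0.4, -0.1, -1.4]
width: 44.8
```

jog_arm(series=[[[0,0,0],[0,-50,14],0.5],[[0,0,0],[0,-50,14],0.5],[[0,0,0],[0,-50,14],0.5],[[0,0,0],[0,-44,13],0.5],[[0,0,0],[0,0,0],0.5],[[0,0,0],[0,0,0],0.5]])

```text
clock: 16.05
eef_pos: [504.5, 312.7, 124.1]
tool_rot: [1.473, 1.57, -1.818]
force: [-0.6, -0.2, -1.5]
width: 44.9
```

Run:
```python
from h import *
go((502,313,48))
```

```text
at [504.5 312.7 124.1] toolx [-0.    -0.001 -1.   ] tooly [-0.149 -0.989  0.001] F [-0.6 -0.2 -1.5] w 44.9 t 16.05
turn [-0.37  0.01 -0.07]
-> [502. 313.  48.] shift [76.1  0.1  2.5] datum [-190.   428.2]
```

jog_arm(series=[[[0,0,0],[40,0,2],0.5],[[0,0,0],[30,0,0],0.5],[[0,0,0],[6,0,0],0.5],[[0,0,0],[0,0,0],0.5],[[0,0,0],[0,0,0],-0.4],[[0,0,0],[0,0,0],-0.4],[[0,0,0],[0,0,0],-0.4],[[0,0,0],[-30,0,0],-0.4]])

```text
clock: 17.05
eef_pos: [501.2, 313.0, 77.0]
tool_rot: [0.712, 1.566, -2.579]
force: [-0.6, -0.4, 0.1]
width: 59.7
```

jog_arm(series=[[[0,0,0],[-48,0,0],-0.4],[[0,0,0],[0,0,0],-0.4]])

```text
clock: 17.3
eef_pos: [505.1, 315.1, 130.0]
tool_rot: [-2.439, 1.563, 0.553]
force: [0.6, 0.9, 0.7]
width: 59.8
```

Run:
```python
from h import *
go((553.5,-275,125))
```

```text
at [505.1 315.1 130. ] toolx [ 0.007  0.004 -1.   ] tooly [-0.149 -0.989 -0.005] F [0.6 0.9 0.7] w 59.8 t 17.3
turn [-0.37 -0.34  0.29]
-> [ 553.5 -275.   125. ] shift [   5.   577.1 -132.2] datum [ -55.  -146.4]
```

jog_arm(series=[[[0,0,0],[0,48,-11],-0.4],[[0,0,0],[0,48,-11],-0.4],[[0,0,0],[0,48,-11],-0.4],[[0,0,0],[0,48,-11],-0.4],[[0,0,0],[0,48,-11],-0.4],[[0,0,0],[0,48,-11],-0.4],[[0,0,0],[0,48,-11],-0.4],[[0,0,0],[0,48,-11],-0.4]])

```text
clock: 18.3
eef_pos: [531.9, -80.4, 125.6]
tool_rot: [-0.153, 1.57, 2.839]
force: [0.6, 0.0, 0.9]
width: 59.9
```

jog_arm(series=[[[0,0,0],[0,48,-12],-0.4],[[0,0,0],[0,48,-12],-0.4],[[0,0,0],[0,48,-12],-0.4],[[0,0,0],[0,48,-12],-0.4],[[0,0,0],[0,0,0],-0.4],[[0,0,0],[0,0,0],-0.4]])

```text
clock: 19.05
eef_pos: [550.6, -275.2, 125.4]
tool_rot: [-0.734, 1.569, 2.257]
force: [0.8, 1.5, -0.0]
width: 60.0
```

Run:
```python
from h import *
go((553.5,-275,42))
d=snap('top'); print(jars(d))
s=snap('side')
# jar4 by its amber in side view
hsv=cv2.cvtColor(s['img'],cv2.COLOR_RGB2HSV)
m=((hsv[...,0]<14)&(hsv[...,1]>140)&(hsv[...,2]>40)).astype(np.uint8); m[:,400:]=0
n,l,st,c=cv2.connectedComponentsWithStats(m)
for i in range(1,n):
    if st[i,4]>25: print(c[i],st[i,4],on(s,*c[i],18).round(0))
```

```text
at [ 550.6 -275.2  125.4] toolx [-0.001  0.002 -1.   ] tooly [-0.149 -0.989 -0.001] F [ 0.8  1.5 -0. ] w 60.0 t 19.05
turn [-0.38  0.09  0.08]
-> [ 553.5 -275.    42. ] shift [83.4 -0.6 -2.9] datum [ -55.  -146.4]
[(array([635.8, 296.6]), 54), (array([572.9, 305.5]), 60), (array([500.8, 314.7]), 54)]
[361.33009709 186.74757282] 103 [ 547. -262.   18.]
[208.67105263 316.69078947] 152 [629. 304.  18.]
[234.792 331.416] 125 [561. 309.  18.]
[260.37222222 350.77777778] 180 [492. 323.  18.]
```

jog_arm(series=[[[0,0,0],[30,0,-3],-0.4],[[0,0,0],[35,0,0],-0.4],[[0,0,0],[18,0,0],-0.4],[[0,0,0],[0,0,0],-0.4],[[0,0,0],[0,0,0],0.5],[[0,0,0],[0,0,0],0.5],[[0,0,0],[0,0,0],0.5],[[0,0,0],[0,0,0],0.5]])

```text
clock: 20.15
eef_pos: [554.9, -276.8, 44.5]
tool_rot: [2.955, 1.569, -0.336]
force: [-0.2, 0.6, 6.7]
width: 44.9
```

Run:
```python
from h import *
s=read_state(); x,y,_=s['eef_pos']
go((x,y,125),(432,322,125))
```

```text
at [ 554.9 -276.8   44.5] toolx [ 0.002 -0.001 -1.   ] tooly [-0.149 -0.989  0.   ] F [-0.2  0.6  6.7] w 44.9 t 20.15
turn [-0.37 -0.11 -0.02]
-> [ 554.9 -276.8  125. ] shift [-80.5   0.    0. ] datum [ -53.4 -147.9]
-> [432. 322. 125.] shift [   0.  -575.1  207.2] datum [-260.6  427.1]
```

jog_arm(series=[[[0,0,0],[-30,0,0],0.5],[[0,0,0],[-50,0,0],0.5],[[0,0,0],[0,-48,17],0.5],[[0,0,0],[0,-48,17],0.5],[[0,0,0],[0,-48,17],0.5],[[0,0,0],[0,-48,17],0.5],[[0,0,0],[0,-48,17],0.5],[[0,0,0],[0,-48,17],0.5]])

```text
clock: 21.15
eef_pos: [495.9, 25.0, 123.5]
tool_rot: [-2.76, 1.57, 0.232]
force: [0.4, 0.7, -0.3]
width: 44.5
```

jog_arm(series=[[[0,0,0],[0,-48,17],0.5],[[0,0,0],[0,-48,17],0.5],[[0,0,0],[0,-48,17],0.5],[[0,0,0],[0,-48,17],0.5],[[0,0,0],[0,-48,17],0.5],[[0,0,0],[0,-47,17],0.5],[[0,0,0],[0,0,0],0.5],[[0,0,0],[0,0,0],0.5]])

```text
clock: 22.15
eef_pos: [438.1, 321.9, 123.2]
tool_rot: [1.562, 1.57, -1.73]
force: [0.3, 0.1, -1.5]
width: 44.1
```

Run:
```python
from h import *
go((432,322,49))
```

```text
at [438.1 321.9 123.2] toolx [-0.    -0.001 -1.   ] tooly [-0.149 -0.989  0.001] F [ 0.3  0.1 -1.5] w 44.1 t 22.15
turn [-0.36  0.   -0.06]
-> [432. 322.  49.] shift [74.2  0.7  6. ] datum [-260.6  427.1]
```

jog_arm(series=[[[0,0,0],[40,0,5],0.5],[[0,0,0],[28,0,0],0.5],[[0,0,0],[6,0,0],0.5],[[0,0,0],[0,0,0],0.5],[[0,0,0],[0,0,0],-0.4],[[0,0,0],[0,0,0],-0.4],[[0,0,0],[0,0,0],-0.4],[[0,0,0],[-30,0,0],-0.4]])

```text
clock: 23.15
eef_pos: [432.1, 322.5, 78.3]
tool_rot: [0.798, 1.567, -2.494]
force: [0.2, 0.8, 0.3]
width: 59.6
```

jog_arm(series=[[[0,0,0],[-48,0,0],-0.4],[[0,0,0],[0,0,0],-0.4]])

```text
clock: 23.4
eef_pos: [435.3, 324.7, 130.6]
tool_rot: [-2.344, 1.564, 0.648]
force: [0.1, 0.3, -0.1]
width: 59.5
```

Run:
```python
from h import *
d=snap('top'); print(jars(d))
hsv=cv2.cvtColor(d['img'],cv2.COLOR_RGB2HSV); m=((hsv[...,2]>150)&(hsv[...,1]<60)).astype(np.uint8); m[:190]=0;m[260:]=0;m[:,:270]=0;m[:,400:]=0
r=cv2.minAreaRect(np.argwhere(m)[:,::-1].astype(np.float32)); print([W2D(on(d,*p,25)).round(0).tolist() for p in cv2.boxPoints(r)])
go((*D2W(-215,2),125))
```

```text
[(array([635.8, 296.6]), 54), (array([572.8, 305.6]), 50), (array([500.8, 314.7]), 49)]
[[-217.0, 192.0], [-10.0, 204.0], [8.0, -186.0], [-199.0, -192.0]]
at [434.1 324.1 128.9] toolx [ 0.003  0.002 -1.   ] tooly [-0.149 -0.989 -0.003] F [-0.7  0.2  0.3] w 59.7 t 23.45
turn [-0.35 -0.14  0.16]
-> [ 416.3 -105.3  125. ] shift [  3.9 427.5 -43.8] datum [-215.    2.]
```

jog_arm(series=[[[0,0,0],[0,47,-5],-1],[[0,0,0],[0,47,-5],-1],[[0,0,0],[0,47,-5],-1],[[0,0,0],[0,47,-5],-1],[[0,0,0],[0,47,-5],-1],[[0,0,0],[0,47,-5],-1],[[0,0,0],[0,47,-5],-1],[[0,0,0],[0,47,-5],-1]])

```text
clock: 24.45
eef_pos: [415.9, -55.8, 126.5]
tool_rot: [-0.035, 1.569, 2.957]
force: [1.0, -0.2, 1.2]
width: 85.3
```

jog_arm(series=[[[0,0,0],[0,51,-4],-1],[[0,0,0],[0,0,0],-1],[[0,0,0],[0,0,0],-1]])

```text
clock: 24.82
eef_pos: [412.4, -105.0, 126.7]
tool_rot: [-0.376, 1.569, 2.616]
force: [0.2, -0.4, 0.3]
width: 85.3
```

Run:
```python
from h import *
go((*D2W(-215,2),26)); print(W2D(read_state()['eef_pos']))
d=snap('top'); s=snap('side')
cv2.imwrite('pics/t4.png',np.vstack([cv2.resize(d['img'][120:300,160:430,::-1],(450,300)),cv2.resize(s['img'][130:310,200:470,::-1],(450,300))]))
```

```text
at [ 412.4 -105.   126.7] toolx [-0.002  0.001 -1.   ] tooly [-0.15  -0.989 -0.001] F [ 0.2 -0.4  0.3] w 85.3 t 24.825
turn [-0.39  0.1   0.04]
-> [ 416.3 -105.3   26. ] shift [100.7  -0.3  -3.9] datum [-215.    2.]
[-218.91868374    1.7164422 ]
```

View pics/t4.png

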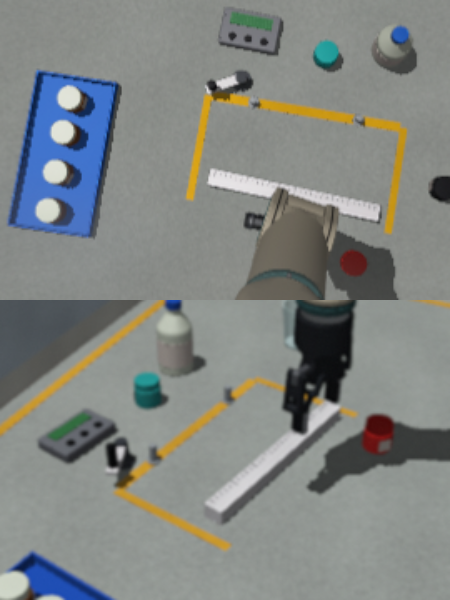

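All four jars are in the tray at (70,98), (63,132), (57,172) and (48,210), and the open gripper is on the robot side of the straightedge. Lowering.

jog_arm(series=[[[0,0,0],[30,0,0],-1],[[0,0,0],[30,0,0],-1],[[0,0,0],[25,0,0],-1],[[0,0,0],[10,0,0],-1],[[0,0,0],[0,0,0],-1],[[0,0,0],[0,0,0],-1]])

```text
clock: 25.68
eef_pos: [410.4, -98.8, 56.0]
tool_rot: [-0.926, 1.55, 2.067]
force: [0.2, -0.5, 0.8]
width: 85.1
```

Run:
```python
from h import *
go((*D2W(-215,2),26)); print(W2D(read_state()['eef_pos']))
s=snap('side')
cv2.imwrite('pics/t5.png',cv2.resize(s['img'][130:280,300:470,::-1],None,fx=3.5,fy=3.5))
```

```text
at [410.4 -98.8  56. ] toolx [-0.01   0.018 -1.   ] tooly [-0.148 -0.989 -0.017] F [ 0.2 -0.5  0.8] w 85.1 t 25.675
turn [-0.29  0.72  0.97]
-> [ 416.3 -105.3   26. ] shift [30.   5.6 -6.8] datum [-215.    2.]
[-221.83668361    7.59644585]
```

View pics/t5.png

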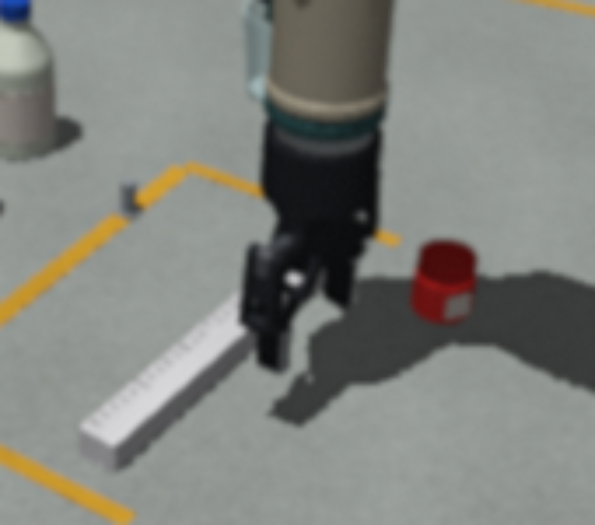

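Run:
```python
from h import *
print(read_state()['qpos'].round(3))
for y in(2,30,60): print(D2W(-198,y), np.linalg.norm(D2W(-198,y)))
```

```text
[ 0.02   0.733  0.24   2.275 -0.839  0.238 -0.693]
[ 433.16802537 -107.72517869] 446.3622433935982
[437.16938782 -80.01256245] 444.4311912940909
[441.45656187 -50.32047363] 444.3152552883218
```

jog_arm(series=[[[0,0,0],[-20,0,-10],-1],[[0,-9,1],[0,5,-8],-1],[[0,0,0],[0,0,0],-1],[[0,0,0],[0,0,0],-1]])

```text
clock: 26.22
eef_pos: [426.4, -106.5, 74.9]
tool_rot: [-0.013, 1.408, 2.98]
force: [0.1, 0.1, -0.5]
width: 85.5
```

Run:
```python
from h import *
s=read_state();print(s['qpos'].round(3))
go((*D2W(-200,2),28)); print(W2D(s['eef_pos']))
R=R0(s); print(R.T@(np.array([*D2W(-200,2),28])-s['eef_pos']))
```

```text
[-0.169  0.796  0.537  2.104 -0.672  0.6   -0.85 ]
at [ 426.4 -106.5   74.9] toolx [-0.16   0.026 -0.987] tooly [-0.148 -0.989 -0.002] F [ 0.1  0.1 -0.5] w 85.5 t 26.225
turn [-0.28  9.35  0.14]
-> [ 431.2 -107.4   28. ] shift [46.9  0.3 -4.9] datum [-200.    2.]
[-204.85099536    2.25291157]
[ 45.45550223   0.32702551 -12.40218348]
```

jog_arm(series=[[[0,0,0],[23,0,-6],-1],[[0,0,0],[22,0,-5],-1],[[0,0,0],[0,0,0],-1],[[0,0,0],[0,0,0],-1]])

```text
clock: 26.72
eef_pos: [430.1, -107.8, 29.6]
tool_rot: [-0.013, 1.408, 2.978]
force: [0.9, 0.3, 0.5]
width: 85.5
```

Run:
```python
from h import *
s=read_state();print(s['qpos'].round(3))
go((*D2W(-200,2),26)); print(W2D(s['eef_pos']))
R=R0(s); print('fwd 50 in tool',R.T@np.array([*(D2W(50,0)-D2W(0,0)),0]))
s=snap('side')
cv2.imwrite('pics/t6.png',cv2.resize(s['img'][160:260,310:430,::-1],None,fx=4.5,fy=4.5))
```

```text
[-0.118  0.873  0.459  2.101 -0.74   0.513 -0.802]
at [ 430.1 -107.8   29.6] toolx [-0.16   0.026 -0.987] tooly [-0.15  -0.989 -0.002] F [0.9 0.3 0.5] w 85.5 t 26.725
turn [-0.39  9.35  0.15]
-> [ 431.2 -107.4   26. ] shift [ 3.6 -0.5 -1. ] datum [-200.    2.]
[-200.98529043    1.51760642]
fwd 50 in tool [ -8.12172413  -0.35091043 -49.3347186 ]
```

View pics/t6.png

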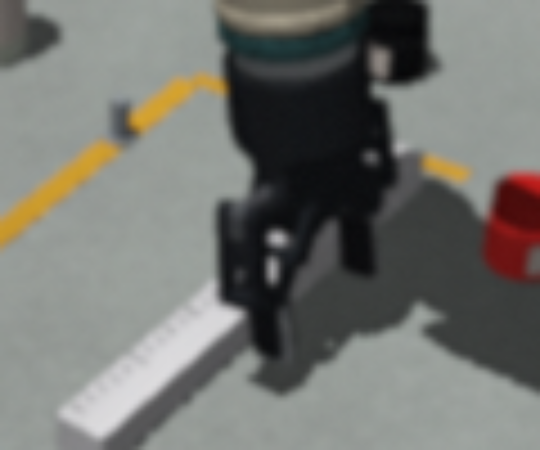

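The finger tips hang about a centimetre above the bench, just behind the bar's near face. I'll go a little lower, then push.

jog_arm(series=[[[0,0,0],[8,0,-1],-1],[[0,0,0],[0,0,0],-1],[[0,0,0],[-1.6,0,-10],-1],[[0,0,0],[-1.6,0,-10],-1],[[0,0,0],[-1.6,0,-10],-1],[[0,0,0],[-1.6,0,-10],-1],[[0,0,0],[-1.6,0,-10],-1],[[0,0,0],[0,0,0],-1]])

```text
clock: 27.78
eef_pos: [482.6, -115.5, 20.5]
tool_rot: [-0.003, 1.41, 2.99]
force: [0.3, -0.2, -0.2]
width: 85.3
```

```bash
cat >> h.py <<'E'
def SE(d):
    hsv=cv2.cvtColor(d['img'],cv2.COLOR_RGB2HSV); m=((hsv[...,2]>120)&(hsv[...,1]<45)).astype(np.uint8)
    Z=d['range_z']; out=[]
    for v,u in np.argwhere(m[150:270,260:430])+[150,260]:
        p=deep(d,u,v)
        if 17<p[2]<35: out.append(W2D(on(d,u,v,25)))
    out=np.array(out,np.float32)
    r=cv2.minAreaRect(out); return cv2.boxPoints(r).round(0).tolist(),len(out)
E
python3 - <<'E'
from h import *
s=read_state();print(s['qpos'].round(3))
go((*D2W(-50,2),21)); print(W2D(s['eef_pos']))
print(SE(snap('top')))
E
```

```text
[-0.136  0.929  0.498  1.962 -0.71   0.61  -0.861]
at [ 482.6 -115.5   20.5] toolx [-0.158  0.024 -0.987] tooly [-0.148 -0.989 -0.   ] F [ 0.3 -0.2 -0.2] w 85.3 t 27.775
turn [-0.27  9.2   0.05]
-> [ 579.6 -128.9   21. ] shift [ -0.5  -0.6 -98. ] datum [-50.   2.]
[-148.01357808    1.38144087]
([[-147.0, -226.0], [-51.0, -260.0], [99.0, 162.0], [3.0, 196.0]], 78)
```

Run:
```python
from h import *
d=snap('top'); s=snap('side')
cv2.imwrite('pics/t7.png',np.vstack([cv2.resize(d['img'][150:270,260:430,::-1],(420,296)),cv2.resize(s['img'][150:280,260:446,::-1],(420,294))]))
```

```text
(no output)
```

View pics/t7.png

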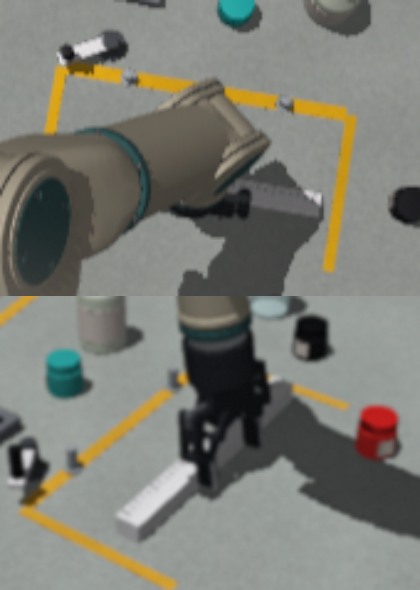

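The bar is sliding ahead of both fingers, roughly parallel to the stud line. I'll keep pushing.

jog_arm(series=[[[0,0,0],[-1.6,0,-10],-1],[[0,0,0],[-1.6,0,-10],-1],[[0,0,0],[-1.6,0,-10],-1],[[0,0,0],[-1.6,0,-10],-1],[[0,0,0],[-1.6,0,-10],-1],[[0,0,0],[-1.6,0,-10],-1],[[0,0,0],[-1.6,0,-10],-1],[[0,0,0],[-1.6,0,-10],-1]])

```text
clock: 28.92
eef_pos: [561.1, -127.3, 20.4]
tool_rot: [-0.008, 1.407, 2.985]
force: [-4.6, -0.6, 4.9]
width: 85.4
```

jog_arm(series=[[[0,0,0],[-0.6,0,-4],-1],[[0,0,0],[-0.6,0,-4],-1],[[0,0,0],[0,0,0],-1]])

```text
clock: 29.3
eef_pos: [569.2, -128.5, 20.1]
tool_rot: [-0.006, 1.408, 2.986]
force: [-4.1, 0.9, 3.2]
width: 84.9
```

Run:
```python
from h import *
s=read_state();print(s['qpos'].round(3),W2D(s['eef_pos']),s['torque'])
go((*D2W(-50,2),21))
```

```text
[-0.144  1.009  0.554  1.71  -0.658  0.796 -0.97 ] [-60.38024296   0.88242972] [0.04991958 0.49139718 0.0114868 ]
at [ 569.2 -128.5   20.1] toolx [-0.16   0.025 -0.987] tooly [-0.148 -0.989 -0.001] F [-4.1  0.9  3.2] w 84.9 t 29.3
turn [-0.31  9.32  0.08]
-> [ 579.6 -128.9   21. ] shift [ -0.9  -1.1 -10.4] datum [-50.   2.]
```

Advance in small steps, watching the force.

jog_arm(series=[[[0,0,0],[-0.5,0,-3],-1],[[0,0,0],[-0.5,0,-3],-1],[[0,0,0],[0,0,0],-1]])

```text
clock: 29.68
eef_pos: [575.4, -129.3, 20.1]
tool_rot: [-0.007, 1.408, 2.986]
force: [-2.8, -0.1, 3.0]
width: 85.3
```

jog_arm(series=[[[0,0,0],[-0.3,0,-2],-1],[[0,0,0],[-0.3,0,-2],-1],[[0,0,0],[0,0,0],-1]])

```text
clock: 30.05
eef_pos: [579.1, -129.9, 20.0]
tool_rot: [-0.007, 1.408, 2.985]
force: [-3.9, 0.4, 3.8]
width: 85.7
```

jog_arm(series=[[[0,0,0],[-0.3,0,-2],-1],[[0,0,0],[0,0,0],-1]])

```text
clock: 30.3
eef_pos: [581.0, -130.2, 20.0]
tool_rot: [-0.008, 1.408, 2.985]
force: [-3.3, 0.3, 3.4]
width: 85.5
```

jog_arm(series=[[[0,0,0],[-0.3,0,-2],-1],[[0,0,0],[-0.3,0,-2],-1],[[0,0,0],[0,0,0],-1]])

```text
clock: 30.68
eef_pos: [582.0, -130.4, 19.9]
tool_rot: [-0.013, 1.401, 2.98]
force: [-10.0, 2.2, 8.4]
width: 85.3
```

jog_arm(series=[[[0,0,0],[-0.3,0,-2],-1],[[0,0,0],[0,0,0],-1]])

```text
clock: 30.92
eef_pos: [582.1, -130.4, 19.9]
tool_rot: [-0.016, 1.397, 2.976]
force: [-13.6, 2.0, 10.5]
width: 85.4
```

jog_arm(series=[[[0,0,0],[-0.3,0,-2],-1],[[0,0,0],[0,0,0],-1]])

```text
clock: 31.18
eef_pos: [582.2, -130.4, 19.9]
tool_rot: [-0.02, 1.393, 2.973]
force: [-18.0, 3.1, 13.5]
width: 85.4
```

The bar is hard against the studs: the force rose to 18 N with no further motion, pushed between the studs. Backing off and lifting.

jog_arm(series=[[[0,0,0],[1.5,0,12],-1],[[0,0,0],[3,0,18],-1],[[0,4.6,0],[-40,0,0],-1],[[0,4.6,0],[-40,0,0],0.15],[[0,0,0],[-30,0,0],0.15],[[0,0,0],[0,0,0],0.15],[[0,0,0],[0,0,0],0.15]])

```text
clock: 32.05
eef_pos: [569.2, -128.1, 129.1]
tool_rot: [-0.641, 1.569, 2.352]
force: [-0.6, -0.1, -0.1]
width: 36.2
```

Run:
```python
from h import *
d=snap('top')
print(W2D((662,37)))
go((662,37,130),(662,37,66))
cv2.imwrite('pics/t8.png',cv2.resize(d['img'][140:240,260:410,::-1],None,fx=5,fy=5,interpolation=cv2.INTER_CUBIC))
```

```text
[  7.80124286 177.94117879]
at [ 568.7 -128.1  128.7] toolx [-0.003  0.002 -1.   ] tooly [-0.148 -0.989 -0.001] F [ 0.   0.4 -0.7] w 36.5 t 32.1
turn [-0.29  0.18  0.07]
-> [662.  37. 130.] shift [  -1.3 -176.7  -68.7] datum [  7.8 177.9]
-> [662.  37.  66.] shift [64.  0.  0.] datum [  7.8 177.9]
```

View pics/t8.png

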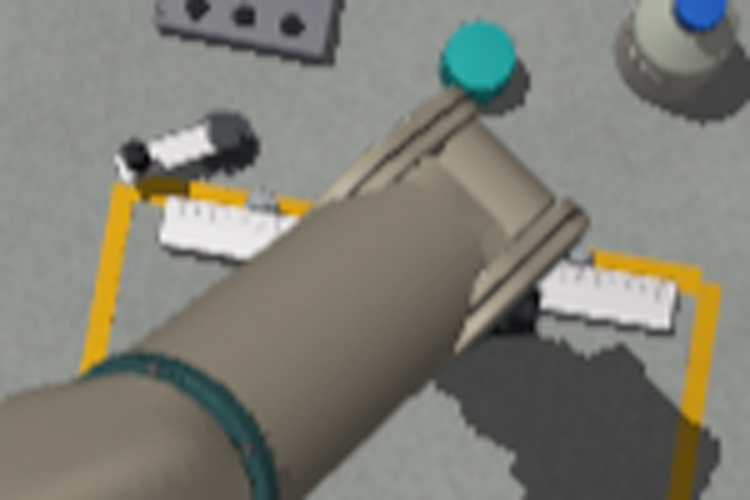

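The bar's far side sits at both studs, near (262,202) and (580,258). The knob is still at (135,155), unchanged. Moving over it.

jog_arm(series=[[[0,0,0],[0,-44,-17],0.15],[[0,0,0],[0,-44,-17],0.15],[[0,0,0],[0,-44,-17],0.15],[[0,0,0],[0,-44,-17],0.15],[[0,0,0],[0,0,0],0.15],[[0,0,0],[0,0,0],0.15]])

```text
clock: 32.85
eef_pos: [661.2, 34.9, 128.2]
tool_rot: [0.078, 1.566, 3.07]
force: [-0.4, 0.0, 0.4]
width: 36.6
```

Run:
```python
from h import *
go((662,37,66))
```

```text
at [661.2  34.9 128.2] toolx [-0.005  0.    -1.   ] tooly [-0.148 -0.989  0.   ] F [-0.4  0.   0.4] w 36.6 t 32.85
turn [-0.32  0.26 -0.02]
-> [662.  37.  66.] shift [62.2 -2.2 -0.5] datum [  7.8 177.9]
```

jog_arm(series=[[[0,0,0],[20,-2,0],0.15],[[0,0,0],[20,0,0],0.15],[[0,0,0],[20,0,0],0.15],[[0,0,0],[0,0,0],0.15],[[0,0,0],[0,0,0],0.15]])

```text
clock: 33.48
eef_pos: [662.3, 37.2, 69.7]
tool_rot: [-0.37, 1.568, 2.623]
force: [-0.7, -0.6, 0.8]
width: 36.2
```

Run:
```python
from h import *
p=[(*(D2W(37-55*np.cos(a),130+55*np.sin(a))),67) for a in(1.03,.8,.6,.4,.2,0)]
go(*p)
s=snap('side'); cv2.imwrite('pics/t9.png',cv2.resize(s['img'][150:260,230:380,::-1],None,fx=3.5,fy=3.5))
```

```text
at [662.3  37.2  69.7] toolx [-0.002  0.001 -1.   ] tooly [-0.149 -0.989 -0.001] F [-0.7 -0.6  0.8] w 36.2 t 33.475
turn [-0.34  0.14  0.06]
-> [662.8  36.1  67. ] shift [ 2.7  1.  -0.6] datum [  8.7 177.2]
-> [651.8  29.9  67. ] shift [ 0.   7.7 10. ] datum [ -1.3 169.5]
-> [643.6  22.6  67. ] shift [0.  8.4 7.1] datum [ -8.4 161.1]
-> [637.   13.8  67. ] shift [0.  9.6 5.3] datum [-13.7 151.4]
-> [632.3   3.9  67. ] shift [ 0.  10.5  3.2] datum [-16.9 140.9]
-> [629.6  -6.8  67. ] shift [ 0.  10.9  1.1] datum [-18. 130.]
```

View pics/t9.png

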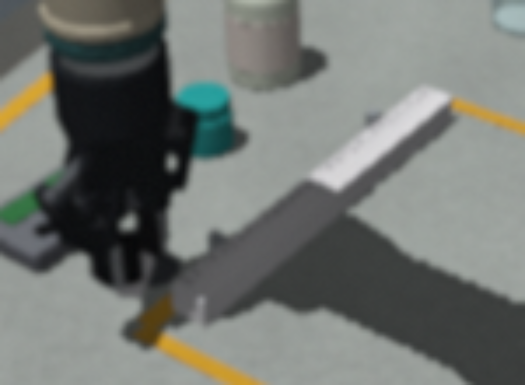

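The fingers straddle the knob at about (130,245), and the bar lies along the studs. Swinging the keeper.

jog_arm(series=[[[0,0,0],[2,9,1],0.15],[[0,0,0],[0,8,10],0.15],[[0,0,0],[0,8.4,7],0.15],[[0,0,0],[0,9.6,5.3],0.15],[[0,0,0],[0,10.5,3.2],0.15],[[0,0,0],[0,8,1],0.15],[[0,0,0],[0,0,0],0.15]])

```text
clock: 34.4
eef_pos: [627.2, -13.7, 68.0]
tool_rot: [0.579, 1.569, -2.713]
force: [0.3, -0.1, -0.0]
width: 36.3
```

jog_arm(series=[[[0,0,0],[0,2,0],0.15],[[0,0,0],[0,2,0],0.15],[[0,0,0],[0,0,0],0.15]])

```text
clock: 34.78
eef_pos: [626.6, -15.4, 67.7]
tool_rot: [-0.379, 1.568, 2.614]
force: [-0.7, -0.2, 0.7]
width: 36.8
```

Run:
```python
from h import *
s=read_state(); print(W2D(s['eef_pos']),s['force'],s['width'])
```

```text
[-19.79273644 121.03555522] [-0.71911519 -0.15330184  0.72544233] 36.75039943912706
```

jog_arm(series=[[[0,0,0],[0,2,0],0.15],[[0,0,0],[0,2,0],0.15],[[0,0,0],[0,0,0],0.15]])

```text
clock: 35.15
eef_pos: [625.9, -17.4, 67.6]
tool_rot: [-0.828, 1.566, 2.166]
force: [0.2, 4.8, 0.5]
width: 36.1
```

jog_arm(series=[[[0,0,0],[0,2,0],0.15],[[0,0,0],[0,2,0],0.15],[[0,0,0],[0,0,0],0.15]])

```text
clock: 35.52
eef_pos: [625.9, -17.7, 67.5]
tool_rot: [-1.157, 1.562, 1.839]
force: [2.2, 10.8, 1.1]
width: 36.4
```

The keeper is at its stop: about 11 N, with the knob at y ≈ 129. Backing off, lifting and moving to the tray.

jog_arm(series=[[[0,0,0],[0,-9,0],0.15],[[0,0,0],[0,0,0],0.15],[[0,0,0],[-30,0,0],-0.4],[[0,0,0],[-36,0,0],-0.4],[[0,0,0],[0,-50,0],-0.4],[[0,0,0],[0,-50,0],-0.4],[[0,0,0],[0,-50,0],-0.4],[[0,0,0],[0,-50,0],-0.4]])

```text
clock: 36.52
eef_pos: [656.7, 183.2, 134.0]
tool_rot: [0.386, 1.569, -2.906]
force: [0.8, -0.6, 0.0]
width: 59.8
```

jog_arm(series=[[[0,0,0],[0,-50,0],-0.4],[[0,0,0],[0,-50,0],-0.4],[[0,0,0],[0,0,0],-0.4],[[0,0,0],[0,0,0],-0.4]])

```text
clock: 37.02
eef_pos: [671.4, 280.2, 133.8]
tool_rot: [0.61, 1.568, -2.682]
force: [0.1, 0.1, 0.3]
width: 59.7
```

Run:
```python
from h import *
d=snap('top'); print(jars(d)); go((637,297,125))
cv2.imwrite('pics/t10.png',cv2.resize(d['img'][155:225,270:410,::-1],None,fx=5.6,fy=5.6,interpolation=cv2.INTER_CUBIC))
```

```text
[(array([634.3, 297.3]), 52), (array([572.8, 305.4]), 47), (array([501. , 314.5]), 48), (array([431.9, 324. ]), 52)]
at [671.5 279.4 134. ] toolx [-0.002 -0.001 -1.   ] tooly [-0.151 -0.988  0.001] F [0.4 0.3 0.3] w 59.9 t 37.075
turn [-0.48  0.13 -0.08]
-> [637. 297. 125.] shift [  9.  -12.5  36.7] datum [-54.1 431.7]
```

View pics/t10.png

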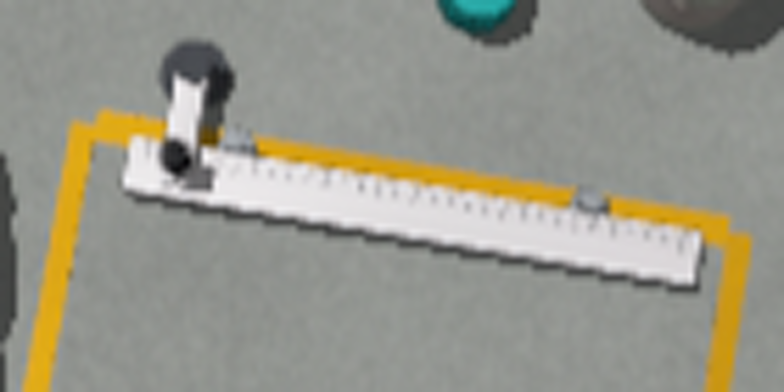

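The keeper lies across the bar with its knob at (177,155). The bar runs from (125,165) to (700,260) and touches both studs at (238,145) and (590,200). Next I'll measure its near face.

Run:
```python
from h import *
d=snap('top'); im=d['img']; hsv=cv2.cvtColor(im,cv2.COLOR_RGB2HSV)
m=((hsv[...,2]>150)&(hsv[...,1]<40)).astype(np.uint8); m[:178]=0; m[210:]=0; m[:,:288]=0; m[:,400:]=0
n,l,s,c=cv2.connectedComponentsWithStats(m); i=1+np.argmax(s[1:,4]); print(s[i])
P=np.array([on(d,u,v,25)[:2] for v,u in np.argwhere(l==i)],np.float32)
r=cv2.minAreaRect(P); b=cv2.boxPoints(r); print(r,[W2D(q).round(1).tolist() for q in b])
c=np.array(r[0]); vx,vy,_,_=cv2.fitLine(P,cv2.DIST_L2,0,.01,.01).ravel(); e=np.array([vx,vy])*np.sign(vy); print('dir',e,'ang',np.degrees(np.arctan2(e[0],e[1])), 'centroid',P.mean(0))
nx=np.array([e[1],-e[0]])
for y in(-120,-50,20,88): print(y,(c+e*y-nx*(15+23)).round(1))
q=D2W(0,0)-P.mean(0); print('studline offset',q@nx)
```

```text
[288 178 107  28 947]
((613.9619750976562, -128.92550659179688), (333.2911376953125, 43.20979309082031), 81.67037963867188) [[-38.0, -159.7], [5.2, -159.8], [5.9, 173.5], [-37.3, 173.5]]
dir [0.1472117 0.989105 ] ang 8.465375 centroid [ 605.7369  -138.56157]
-120 [ 558.7 -242. ]
-50 [ 569.  -172.8]
20 [ 579.3 -103.5]
88 [589.3 -36.3]
studline offset 22.778635210122342
```

jog_arm(series=[[[0,0,0],[0,-14,36],-0.4],[[0,0,0],[0,0,0],-0.4],[[0,0,0],[40,0,0],-0.4],[[0,0,0],[35,0,0],-0.4],[[0,0,0],[13,0,0],-0.4],[[0,0,0],[0,0,0],-0.4],[[0,0,0],[0,0,0],0.5],[[0,0,0],[0,0,0],0.5]])

```text
clock: 38.12
eef_pos: [638.9, 301.5, 48.1]
tool_rot: [-1.704, 1.568, 1.288]
force: [0.1, -1.0, 3.6]
width: 44.7
```

jog_arm(series=[[[0,0,0],[0,0,0],0.5],[[0,0,0],[0,0,0],0.5]])

```text
clock: 38.38
eef_pos: [638.9, 301.5, 48.1]
tool_rot: [-1.716, 1.569, 1.277]
force: [-0.4, -1.2, 6.7]
width: 44.4
```

Run:
```python
from h import *
s=read_state(); x,y,_=s['eef_pos']
go((x,y,130),(*D2W(-70,-128),130))
```

```text
at [638.9 301.5  48.1] toolx [ 0.001  0.002 -1.   ] tooly [-0.148 -0.989 -0.002] F [-0.4 -1.2  6.7] w 44.4 t 38.375
turn [-0.32 -0.02  0.12]
-> [638.9 301.5 130. ] shift [-81.9   0.    0. ] datum [-52.9 436.5]
-> [ 541.3 -254.7  130. ] shift [  0.  564.5  17.1] datum [ -70. -128.]
```

jog_arm(series=[[[0,0,0],[-35,0,0],0.5],[[0,0,0],[-50,0,0],0.5],[[0,0,0],[0,47,2],0.5],[[0,0,0],[0,47,2],0.5],[[0,0,0],[0,47,2],0.5],[[0,0,0],[0,47,2],0.5],[[0,0,0],[0,47,2],0.5],[[0,0,0],[0,47,2],0.5]])

```text
clock: 39.38
eef_pos: [583.5, 23.6, 131.0]
tool_rot: [-0.595, 1.568, 2.398]
force: [1.2, 0.0, -1.4]
width: 44.5
```

jog_arm(series=[[[0,0,0],[0,47,2],0.5],[[0,0,0],[0,47,1],0.5],[[0,0,0],[0,47,1],0.5],[[0,0,0],[0,47,1],0.5],[[0,0,0],[0,47,0],0.5],[[0,0,0],[0,47,0],0.5],[[0,0,0],[0,0,0],0.5],[[0,0,0],[0,0,0],0.5]])

```text
clock: 40.38
eef_pos: [537.1, -252.8, 130.4]
tool_rot: [-0.719, 1.567, 2.274]
force: [-0.1, 1.2, -1.6]
width: 44.8
```

Run:
```python
from h import *
go((*D2W(-68,-128),46))
print(W2D(read_state()['eef_pos']))
```

```text
at [ 537.1 -252.8  130.4] toolx [-0.003  0.003 -1.   ] tooly [-0.148 -0.989 -0.003] F [-0.1  1.2 -1.6] w 44.8 t 40.375
turn [-0.32  0.18  0.16]
-> [ 543.3 -255.    46. ] shift [84.4  1.3 -6.4] datum [ -68. -128.]
[ -74.35934047 -126.70263834]
```

jog_arm(series=[[[0,0,0],[40,0,0],0.5],[[0,0,0],[30,0,0],0.5],[[0,0,0],[10,0,0],0.5],[[0,0,0],[4,0,0],0.5],[[0,0,0],[0,0,0],0.5],[[0,0,0],[0,0,0],0.5]])

```text
clock: 41.12
eef_pos: [537.5, -253.8, 47.5]
tool_rot: [-0.561, 1.569, 2.432]
force: [-0.1, 0.6, -1.9]
width: 44.6
```

jog_arm(series=[[[0,0,0],[0,0,-4],0.5],[[0,0,0],[0,0,-4],0.5],[[0,0,0],[0,0,0],0.5]])

```text
clock: 41.5
eef_pos: [545.4, -254.7, 46.6]
tool_rot: [-0.466, 1.568, 2.527]
force: [-0.3, 1.0, -1.3]
width: 44.4
```

jog_arm(series=[[[0,0,0],[0,0,-3],0.5],[[0,0,0],[0,0,0],0.5]])

```text
clock: 41.75
eef_pos: [548.0, -255.2, 46.4]
tool_rot: [-0.4, 1.568, 2.592]
force: [-0.4, -0.5, -0.9]
width: 44.7
```

jog_arm(series=[[[0,0,0],[1,0,-3],0.5],[[0,0,0],[0,0,0],0.5]])

```text
clock: 42.0
eef_pos: [550.9, -255.6, 45.4]
tool_rot: [-0.422, 1.568, 2.57]
force: [0.2, -0.4, -1.8]
width: 44.4
```

jog_arm(series=[[[0,0,0],[1,0,-3],0.5],[[0,0,0],[0,0,0],0.5]])

```text
clock: 42.25
eef_pos: [552.7, -256.0, 44.2]
tool_rot: [-0.333, 1.566, 2.66]
force: [-3.4, 0.5, -0.5]
width: 44.3
```

jog_arm(series=[[[0,0,0],[0,0,-2],0.5],[[0,0,0],[0,0,0],0.5]])

```text
clock: 42.5
eef_pos: [552.9, -256.0, 44.3]
tool_rot: [-0.319, 1.563, 2.673]
force: [-7.4, 2.0, 4.1]
width: 44.4
```

jog_arm(series=[[[0,0,0],[0,0,0],-0.3],[[0,0,0],[0,0,0],-0.3],[[0,0,0],[0,0,0],-0.3],[[0,0,0],[-30,0,0],-0.3],[[0,0,0],[-55,0,0],-0.3],[[0,0,0],[0,0,0],-0.3],[[0,0,0],[0,0,0],-0.3]])

```text
clock: 43.38
eef_pos: [556.1, -256.0, 129.4]
tool_rot: [-0.637, 1.568, 2.356]
force: [-0.8, -0.1, -0.3]
width: 55.3
```

Run:
```python
from h import *
go((573,305.5,130)); print(jars(snap('top')))
```

```text
at [ 556.1 -256.   129.4] toolx [-0.002  0.002 -1.   ] tooly [-0.148 -0.989 -0.002] F [-0.8 -0.1 -0.3] w 55.3 t 43.375
turn [-0.3   0.14  0.11]
-> [573.  305.5 130. ] shift [  -0.6 -558.2   63.5] datum [-118.7  431. ]
[(array([572.8, 305.6]), 54), (array([500.9, 314.9]), 53), (array([431.9, 324. ]), 52)]
```

jog_arm(series=[[[0,0,0],[0,-47,5],-0.4],[[0,0,0],[0,-47,5],-0.4],[[0,0,0],[0,-47,5],-0.4],[[0,0,0],[0,-47,5],-0.4],[[0,0,0],[0,-47,5],-0.4],[[0,0,0],[0,-47,5],-0.4],[[0,0,0],[0,-46,5],-0.4],[[0,0,0],[0,-46,5],-0.4]])

```text
clock: 44.42
eef_pos: [570.9, 120.9, 128.5]
tool_rot: [-0.051, 1.566, 2.941]
force: [0.2, -0.3, 0.3]
width: 59.5
```

jog_arm(series=[[[0,0,0],[0,-46,6],-0.4],[[0,0,0],[0,-46,6],-0.4],[[0,0,0],[0,-46,6],-0.4],[[0,0,0],[0,-46,6],-0.4],[[0,0,0],[0,0,0],-0.4],[[0,0,0],[0,0,0],-0.4]])

```text
clock: 45.18
eef_pos: [574.7, 303.9, 129.0]
tool_rot: [0.241, 1.566, -3.049]
force: [-0.4, -0.3, 0.0]
width: 59.7
```

Run:
```python
from h import *
go((574,305.5,46)); print(jars(snap('top')))
```

```text
at [574.7 303.9 129. ] toolx [-0.004 -0.    -1.   ] tooly [-0.149 -0.989  0.001] F [-0.4 -0.3  0. ] w 59.7 t 45.175
turn [-0.33  0.25 -0.06]
-> [574.  305.5  46. ] shift [83.  -1.5  0.9] datum [-117.7  431.1]
[(array([500.8, 314.7]), 57), (array([432., 324.]), 54)]
```

jog_arm(series=[[[0,0,0],[40,-1,0],-0.4],[[0,0,0],[30,0,0],-0.4],[[0,0,0],[13,0,0],-0.4],[[0,0,0],[0,0,0],-0.4],[[0,0,0],[0,0,0],0.5],[[0,0,0],[0,0,0],0.5],[[0,0,0],[0,0,0],0.5],[[0,0,0],[0,0,0],0.5]])

```text
clock: 46.22
eef_pos: [576.5, 305.9, 48.9]
tool_rot: [-1.34, 1.568, 1.653]
force: [-0.5, -1.5, 6.7]
width: 44.6
```

Run:
```python
from h import *
s=read_state(); x,y,_=s['eef_pos']
go((x,y,130),(*D2W(-70,-54),130))
```

```text
at [576.5 305.9  48.9] toolx [-0.     0.002 -1.   ] tooly [-0.149 -0.989 -0.002] F [-0.5 -1.5  6.7] w 44.6 t 46.225
turn [-0.33  0.03  0.13]
-> [576.5 305.9 130. ] shift [-81.1   0.    0. ] datum [-115.3  431.9]
-> [ 551.9 -181.4  130. ] shift [  0.  485.9 -45.3] datum [-70. -54.]
```

jog_arm(series=[[[0,0,0],[-35,0,0],0.5],[[0,0,0],[-48,0,0],0.5],[[0,0,0],[0,49,-4],0.5],[[0,0,0],[0,49,-4],0.5],[[0,0,0],[0,49,-4],0.5],[[0,0,0],[0,49,-4],0.5],[[0,0,0],[0,49,-4],0.5],[[0,0,0],[0,49,-4],0.5]])

```text
clock: 47.22
eef_pos: [555.4, 10.5, 130.0]
tool_rot: [-0.553, 1.568, 2.44]
force: [0.1, -0.6, -1.2]
width: 44.6
```

jog_arm(series=[[[0,0,0],[0,49,-4],0.5],[[0,0,0],[0,49,-4],0.5],[[0,0,0],[0,48,-4],0.5],[[0,0,0],[0,46,-4],0.5],[[0,0,0],[0,0,0],0.5],[[0,0,0],[0,0,0],0.5]])

```text
clock: 47.98
eef_pos: [542.8, -179.9, 129.4]
tool_rot: [-0.639, 1.566, 2.353]
force: [0.4, 0.7, -2.1]
width: 44.5
```

Run:
```python
from h import *
go((*D2W(-68,-54),45.5))
print(W2D(read_state()['eef_pos']))
```

```text
at [ 542.8 -179.9  129.4] toolx [-0.003  0.003 -1.   ] tooly [-0.148 -0.989 -0.003] F [ 0.4  0.7 -2.1] w 44.5 t 47.975
turn [-0.32  0.2   0.15]
-> [ 553.8 -181.7   45.5] shift [ 83.9   0.2 -11.1] datum [-68. -54.]
[-79.142207   -53.75702809]
```

jog_arm(series=[[[0,0,0],[40,0,-7],0.5],[[0,0,0],[30,0,0],0.5],[[0,0,0],[11,0,0],0.5],[[0,0,0],[3,0,0],0.5],[[0,0,0],[0,0,0],0.5],[[0,0,0],[0,0,-4],0.5],[[0,0,0],[0,0,0],0.5]])

```text
clock: 48.85
eef_pos: [554.7, -182.4, 46.4]
tool_rot: [-0.804, 1.569, 2.189]
force: [0.0, 0.3, -1.0]
width: 44.0
```

jog_arm(series=[[[0,0,0],[1,0,-3],0.5],[[0,0,0],[0,0,0],0.5]])

```text
clock: 49.1
eef_pos: [556.9, -182.7, 44.9]
tool_rot: [-0.507, 1.568, 2.486]
force: [-0.0, 0.4, 1.8]
width: 44.8
```

jog_arm(series=[[[0,0,0],[0,0,-3],0.5],[[0,0,0],[0,0,0],0.5]])

```text
clock: 49.35
eef_pos: [559.2, -183.2, 44.8]
tool_rot: [-0.397, 1.567, 2.595]
force: [-2.4, -0.4, 5.3]
width: 44.5
```

jog_arm(series=[[[0,0,0],[-0.5,0,-2],0.5],[[0,0,0],[0,0,0],0.5]])

```text
clock: 49.6
eef_pos: [562.2, -183.4, 44.9]
tool_rot: [-0.489, 1.569, 2.504]
force: [-0.3, 0.2, 0.4]
width: 44.8
```

jog_arm(series=[[[0,0,0],[0,0,-2],0.5],[[0,0,0],[0,0,0],0.5]])

```text
clock: 49.85
eef_pos: [563.9, -183.7, 44.9]
tool_rot: [-0.422, 1.568, 2.571]
force: [-0.1, 0.0, -1.0]
width: 44.5
```

jog_arm(series=[[[0,0,0],[0,0,-2],0.5],[[0,0,0],[0,0,0],0.5]])

```text
clock: 50.1
eef_pos: [564.6, -183.8, 44.9]
tool_rot: [-0.352, 1.566, 2.641]
force: [-3.1, 0.4, 1.5]
width: 44.6
```

jog_arm(series=[[[0,0,0],[0.3,0,-2],0.5],[[0,0,0],[0,0,0],0.5]])

```text
clock: 50.35
eef_pos: [564.7, -183.9, 44.9]
tool_rot: [-0.338, 1.562, 2.654]
force: [-7.8, 1.3, 8.4]
width: 44.4
```

jog_arm(series=[[[0,0,0],[0,0,0],-0.3],[[0,0,0],[0,0,0],-0.3],[[0,0,0],[0,0,0],-0.3],[[0,0,0],[-30,0,0],-0.3],[[0,0,0],[-55,0,0],-0.3],[[0,0,0],[0,0,0],-0.3],[[0,0,0],[0,0,0],-0.3]])

```text
clock: 51.22
eef_pos: [567.8, -184.0, 129.6]
tool_rot: [-0.593, 1.568, 2.4]
force: [-0.4, -0.3, -0.1]
width: 55.4
```

Run:
```python
from h import *
go((502,314.7,130)); d=snap('top'); print(jars(d))
cv2.imwrite('pics/t11.png',cv2.resize(d['img'][140:260,160:430,::-1],None,fx=2.9,fy=2.9))
```

```text
at [ 567.8 -184.   129.6] toolx [-0.002  0.002 -1.   ] tooly [-0.148 -0.989 -0.002] F [-0.4 -0.3 -0.1] w 55.4 t 51.225
turn [-0.29  0.15  0.1 ]
-> [502.  314.7 130. ] shift [-4.000e-01 -4.842e+02  1.364e+02] datum [-190.2  429.9]
[(array([500.9, 314.6]), 49), (array([431.9, 324. ]), 53)]
```

View pics/t11.png

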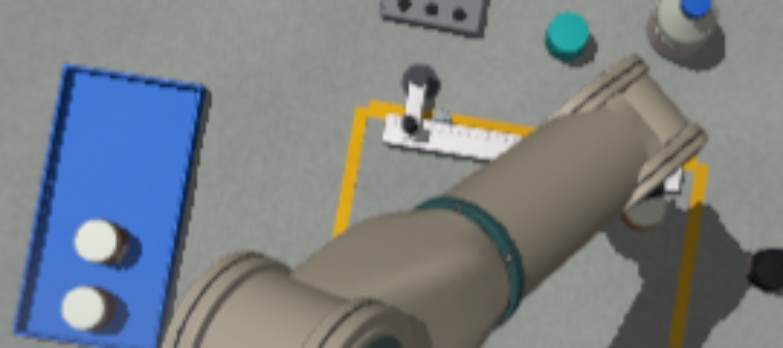

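The tray still holds two jars at (100,242) and (88,308). The keeper is home at (410,125), and the first returned jar stands by the right end of the bar at (643,210). Fetching the third.

jog_arm(series=[[[0,0,0],[0,-48,13],-0.4],[[0,0,0],[0,-48,13],-0.4],[[0,0,0],[0,-48,13],-0.4],[[0,0,0],[0,-48,13],-0.4],[[0,0,0],[0,-48,13],-0.4],[[0,0,0],[0,-48,13],-0.4],[[0,0,0],[0,-49,14],-0.4],[[0,0,0],[0,-49,14],-0.4]])

```text
clock: 52.28
eef_pos: [519.1, 214.4, 129.1]
tool_rot: [0.035, 1.566, 3.028]
force: [1.0, 0.0, -0.0]
width: 59.7
```

jog_arm(series=[[[0,0,0],[0,-49,14],-0.4],[[0,0,0],[0,-49,14],-0.4],[[0,0,0],[0,0,0],-0.4],[[0,0,0],[0,0,0],-0.4]])

```text
clock: 52.78
eef_pos: [506.5, 313.2, 129.6]
tool_rot: [0.25, 1.567, -3.04]
force: [0.1, -0.5, 0.8]
width: 59.9
```

Run:
```python
from h import *
go((502,314.7,46)); d=snap('top'); print(jars(d))
```

```text
at [506.5 313.2 129.6] toolx [-0.004 -0.    -1.   ] tooly [-0.148 -0.989  0.001] F [ 0.1 -0.5  0.8] w 59.9 t 52.775
turn [-0.32  0.22 -0.06]
-> [502.  314.7  46. ] shift [83.6 -0.9  4.7] datum [-190.2  429.9]
[(array([432., 324.]), 54)]
```

jog_arm(series=[[[0,0,0],[40,-1,4],-0.4],[[0,0,0],[30,0,0],-0.4],[[0,0,0],[13,0,0],-0.4],[[0,0,0],[0,0,0],-0.4],[[0,0,0],[0,0,0],0.5],[[0,0,0],[0,0,0],0.5],[[0,0,0],[0,0,0],0.5],[[0,0,0],[0,0,0],0.5]])

```text
clock: 53.82
eef_pos: [504.1, 315.7, 49.1]
tool_rot: [-1.329, 1.568, 1.664]
force: [-1.2, -1.5, 6.5]
width: 44.2
```

Run:
```python
from h import *
s=read_state(); x,y,_=s['eef_pos']
go((x,y,130),(*D2W(-68,20),130))
```

```text
at [504.1 315.7  49.1] toolx [-0.     0.002 -1.   ] tooly [-0.149 -0.989 -0.002] F [-1.2 -1.5  6.5] w 44.2 t 53.825
turn [-0.34  0.03  0.13]
-> [504.1 315.7 130. ] shift [-80.9   0.    0. ] datum [-188.3  431.2]
-> [ 564.4 -108.5  130. ] shift [   0.   411.2 -120.3] datum [-68.  20.]
```

jog_arm(series=[[[0,0,0],[-35,0,0],0.5],[[0,0,0],[-48,0,0],0.5],[[0,0,0],[0,46,-13],0.5],[[0,0,0],[0,46,-13],0.5],[[0,0,0],[0,46,-13],0.5],[[0,0,0],[0,46,-13],0.5],[[0,0,0],[0,46,-13],0.5],[[0,0,0],[0,46,-13],0.5]])

```text
clock: 54.82
eef_pos: [539.4, 30.1, 130.3]
tool_rot: [-0.574, 1.567, 2.419]
force: [0.2, -0.2, -1.0]
width: 44.2
```

jog_arm(series=[[[0,0,0],[0,46,-13],0.5],[[0,0,0],[0,46,-12],0.5],[[0,0,0],[0,43,-12],0.5],[[0,0,0],[0,0,0],0.5],[[0,0,0],[0,0,0],0.5]])

```text
clock: 55.45
eef_pos: [555.7, -107.1, 129.7]
tool_rot: [-0.59, 1.566, 2.402]
force: [-0.3, 0.6, -1.1]
width: 44.3
```

Run:
```python
from h import *
go((*D2W(-71,20),45.5))
print(W2D(read_state()['eef_pos']))
```

```text
at [ 555.7 -107.1  129.7] toolx [-0.003  0.003 -1.   ] tooly [-0.148 -0.989 -0.002] F [-0.3  0.6 -1.1] w 44.3 t 55.45
turn [-0.32  0.21  0.14]
-> [ 561.4 -108.1   45.5] shift [84.2  0.2 -5.8] datum [-71.  20.]
[-76.82223043  20.16783829]
```

jog_arm(series=[[[0,0,0],[40,0,-5],0.5],[[0,0,0],[30,0,0],0.5],[[0,0,0],[11,0,0],0.5],[[0,0,0],[3,0,0],0.5],[[0,0,0],[0,0,0],0.5],[[0,0,0],[0.5,0,-4],0.5],[[0,0,0],[0.5,0,-3],0.5],[[0,0,0],[0,0,0],0.5]])

```text
clock: 56.45
eef_pos: [568.1, -109.6, 45.2]
tool_rot: [-0.549, 1.568, 2.444]
force: [-0.5, -0.2, -1.5]
width: 44.0
```

jog_arm(series=[[[0,0,0],[0,0,-3],0.5],[[0,0,0],[0,0,0],0.5]])

```text
clock: 56.7
eef_pos: [570.5, -110.0, 45.1]
tool_rot: [-0.43, 1.568, 2.563]
force: [-2.3, 0.7, 3.4]
width: 44.6
```

jog_arm(series=[[[0,0,0],[0,0,-2],0.5],[[0,0,0],[0,0,0],0.5]])

```text
clock: 56.95
eef_pos: [571.9, -110.3, 45.1]
tool_rot: [-0.386, 1.567, 2.606]
force: [-3.7, 0.7, 5.1]
width: 44.9
```

jog_arm(series=[[[0,0,0],[-0.4,0,-2],0.5],[[0,0,0],[0,0,0],0.5]])

```text
clock: 57.2
eef_pos: [575.0, -110.7, 45.2]
tool_rot: [-0.409, 1.568, 2.583]
force: [0.1, -0.0, 0.4]
width: 44.3
```

jog_arm(series=[[[0,0,0],[0,0,-2],0.5],[[0,0,0],[0,0,0],0.5]])

```text
clock: 57.45
eef_pos: [575.2, -110.7, 45.2]
tool_rot: [-0.314, 1.565, 2.678]
force: [-5.2, 0.3, 4.4]
width: 44.4
```

jog_arm(series=[[[0,0,0],[0,0,-1.5],0.5],[[0,0,0],[0,0,0],0.5]])

```text
clock: 57.7
eef_pos: [575.3, -110.7, 45.2]
tool_rot: [-0.292, 1.562, 2.7]
force: [-8.2, 1.3, 8.1]
width: 44.5
```

Contact. Releasing and fetching the last jar.

jog_arm(series=[[[0,0,0],[0,0,0],-0.3],[[0,0,0],[0,0,0],-0.3],[[0,0,0],[0,0,0],-0.3],[[0,0,0],[-30,0,0],-0.3],[[0,0,0],[-55,0,0],-0.3],[[0,0,0],[0,0,0],-0.3],[[0,0,0],[0,0,0],-0.3]])

```text
clock: 58.58
eef_pos: [578.3, -110.7, 130.1]
tool_rot: [-0.6, 1.568, 2.393]
force: [-0.6, -0.5, 0.4]
width: 55.6
```

Run:
```python
from h import *
go((433,324,130)); d=snap('top'); print(jars(d))
```

```text
at [ 578.3 -110.7  130.1] toolx [-0.002  0.002 -1.   ] tooly [-0.148 -0.989 -0.002] F [-0.6 -0.5  0.4] w 55.6 t 58.575
turn [-0.3   0.15  0.1 ]
-> [433. 324. 130.] shift [ 1.000e-01 -4.095e+02  2.059e+02] datum [-259.9  429.3]
[]
```

jog_arm(series=[[[0,0,0],[0,-45,22],-0.4],[[0,0,0],[0,-45,22],-0.4],[[0,0,0],[0,-45,22],-0.4],[[0,0,0],[0,-45,22],-0.4],[[0,0,0],[0,-45,23],-0.4],[[0,0,0],[0,-46,23],-0.4],[[0,0,0],[0,-46,23],-0.4],[[0,0,0],[0,-46,23],-0.4]])

```text
clock: 59.62
eef_pos: [452.7, 275.8, 129.9]
tool_rot: [0.086, 1.566, 3.078]
force: [0.9, 0.9, 0.0]
width: 59.9
```

jog_arm(series=[[[0,0,0],[0,-46,23],-0.4],[[0,0,0],[0,0,0],-0.4],[[0,0,0],[0,0,0],-0.4]])

```text
clock: 60.0
eef_pos: [437.8, 322.6, 130.4]
tool_rot: [0.261, 1.567, -3.029]
force: [0.5, -0.7, 0.5]
width: 59.9
```

Run:
```python
from h import *
go((433,324,46)); d=snap('top'); print(jars(d))
s=snap('side')
hsv=cv2.cvtColor(s['img'],cv2.COLOR_RGB2HSV)
m=((hsv[...,0]<14)&(hsv[...,1]>140)&(hsv[...,2]>40)).astype(np.uint8); m[:,420:]=0
n,l,st,c=cv2.connectedComponentsWithStats(m)
for i in range(1,n):
    if st[i,4]>25: p=on(s,*c[i],18);print(c[i],st[i,4],p.round(0),W2D(p).round(0))
# caps against bar, top view
hs=cv2.cvtColor(d['img'],cv2.COLOR_RGB2HSV); g=cv2.medianBlur(d['img'][...,0],3)
C=cv2.HoughCircles(cv2.resize(g[160:250,270:420],None,fx=4,fy=4,interpolation=cv2.INTER_CUBIC),cv2.HOUGH_GRADIENT,1,60,param1=120,param2=18,minRadius=22,maxRadius=34)
if C is not None:
    for u,v,r in C[0]: p=on(d,270+u/4,160+v/4,48); print(W2D(p).round(1),r)
```

```text
at [437.8 322.6 130.4] toolx [-0.004 -0.    -1.   ] tooly [-0.148 -0.989  0.001] F [ 0.5 -0.7  0.5] w 59.9 t 60.0
turn [-0.31  0.2  -0.05]
-> [433. 324.  46.] shift [84.4 -0.7  4.9] datum [-259.9  429.3]
[]
[359.7029703  190.69306931] 101 [ 543. -242.   18.] [ -70. -115.]
[348.6122449 202.6122449] 49 [ 546. -176.   18.] [-76. -50.]
[328.66923077 216.85384615] 130 [565. -96.  18.] [-69.  32.]
[286.85714286 370.8757764 ] 161 [427. 336.  18.] [-268.  441.]
[-62.  -53.8] 28.0
[-62.1  20.7] 27.7
[ -62.5 -124.5] 26.6
[ 28.1 128.3] 24.1
```

jog_arm(series=[[[0,0,0],[40,-2,4],-0.4],[[0,0,0],[30,0,0],-0.4],[[0,0,0],[13,0,0],-0.4],[[0,0,0],[0,0,0],-0.4],[[0,0,0],[0,0,0],0.5],[[0,0,0],[0,0,0],0.5],[[0,0,0],[0,0,0],0.5],[[0,0,0],[0,0,0],0.5]])

```text
clock: 61.1
eef_pos: [435.3, 326.1, 49.6]
tool_rot: [-1.284, 1.568, 1.708]
force: [0.2, -1.0, 6.8]
width: 44.2
```

Run:
```python
from h import *
s=read_state(); x,y,_=s['eef_pos']
go((x,y,130),(*D2W(-66,94),130))
```

```text
at [435.3 326.1  49.6] toolx [-0.     0.002 -1.   ] tooly [-0.149 -0.989 -0.002] F [ 0.2 -1.   6.8] w 44.2 t 61.1
turn [-0.34  0.04  0.14]
-> [435.3 326.1 130. ] shift [-80.4   0.    0. ] datum [-257.9  431.7]
-> [577.  -35.5 130. ] shift [   0.   337.7 -191.9] datum [-66.  94.]
```

jog_arm(series=[[[0,0,0],[-35,0,0],0.5],[[0,0,0],[-48,0,0],0.5],[[0,0,0],[0,42,-24],0.5],[[0,0,0],[0,42,-24],0.5],[[0,0,0],[0,42,-24],0.5],[[0,0,0],[0,42,-24],0.5],[[0,0,0],[0,42,-24],0.5],[[0,0,0],[0,42,-24],0.5]])

```text
clock: 62.1
eef_pos: [539.9, 54.4, 130.9]
tool_rot: [-0.647, 1.568, 2.346]
force: [1.0, -0.2, -0.6]
width: 44.4
```

jog_arm(series=[[[0,0,0],[0,42,-22],0.5],[[0,0,0],[0,43,-22],0.5],[[0,0,0],[0,0,0],0.5],[[0,0,0],[0,0,0],0.5]])

```text
clock: 62.6
eef_pos: [570.0, -34.4, 130.3]
tool_rot: [-0.569, 1.566, 2.423]
force: [-0.3, 0.3, -1.6]
width: 44.5
```

Run:
```python
from h import *
go((*D2W(-71,94),46))
print(W2D(read_state()['eef_pos']))
```

```text
at [570.  -34.4 130.3] toolx [-0.003  0.003 -1.   ] tooly [-0.148 -0.989 -0.002] F [-0.3  0.3 -1.6] w 44.5 t 62.6
turn [-0.32  0.22  0.14]
-> [572.  -34.8  46. ] shift [84.3  0.1 -2. ] datum [-71.  94.]
[-73.022491   94.1182074]
```

jog_arm(series=[[[0,0,0],[40,0,-2],0.5],[[0,0,0],[30,0,0],0.5],[[0,0,0],[11,0,0],0.5],[[0,0,0],[3,0,0],0.5],[[0,0,0],[0,0,0],0.5],[[0,0,0],[0.5,0,-4],0.5],[[0,0,0],[0.5,0,-3],0.5],[[0,0,0],[0,0,0],0.5]])

```text
clock: 63.6
eef_pos: [579.6, -36.5, 45.7]
tool_rot: [-0.568, 1.568, 2.424]
force: [-0.6, -0.2, -0.9]
width: 44.5
```

jog_arm(series=[[[0,0,0],[0,0,-3],0.5],[[0,0,0],[0,0,0],0.5]])

```text
clock: 63.85
eef_pos: [581.9, -36.9, 45.6]
tool_rot: [-0.442, 1.567, 2.55]
force: [-2.8, 0.9, 4.1]
width: 44.6
```

jog_arm(series=[[[0,0,0],[0,0,-2],0.5],[[0,0,0],[0,0,0],0.5]])

```text
clock: 64.1
eef_pos: [583.4, -37.1, 45.7]
tool_rot: [-0.393, 1.566, 2.599]
force: [-3.1, 1.2, 5.8]
width: 44.3
```

jog_arm(series=[[[0,0,0],[0,0,-2],0.5],[[0,0,0],[0,0,0],0.5]])

```text
clock: 64.35
eef_pos: [585.4, -37.4, 45.6]
tool_rot: [-0.39, 1.567, 2.602]
force: [-3.5, 0.5, 5.6]
width: 44.4
```

jog_arm(series=[[[0,0,0],[-0.4,0,-2],0.5],[[0,0,0],[0,0,0],0.5]])

```text
clock: 64.6
eef_pos: [586.2, -37.5, 45.7]
tool_rot: [-0.278, 1.564, 2.715]
force: [-7.1, 0.4, 7.6]
width: 44.6
```

jog_arm(series=[[[0,0,0],[0,0,-1.5],0.5],[[0,0,0],[0,0,0],0.5]])

```text
clock: 64.85
eef_pos: [586.3, -37.6, 45.7]
tool_rot: [-0.257, 1.561, 2.735]
force: [-9.4, 1.4, 10.2]
width: 44.5
```

jog_arm(series=[[[0,0,0],[0,0,-1.5],0.5],[[0,0,0],[0,0,0],0.5]])

```text
clock: 65.1
eef_pos: [586.5, -37.6, 45.7]
tool_rot: [-0.245, 1.559, 2.748]
force: [-10.7, 2.2, 13.0]
width: 44.6
```

Contact. Releasing, lifting and moving clear towards the tray for a final look.

jog_arm(series=[[[0,0,0],[0,0,0],-0.3],[[0,0,0],[0,0,0],-0.3],[[0,0,0],[0,0,0],-0.3],[[0,0,0],[-30,0,0],-0.3],[[0,0,0],[-55,0,0],-0.3],[[0,0,0],[-40,0,0],-0.3],[[0,0,0],[0,-45,22],-0.4],[[0,0,0],[0,-45,22],-0.4]])

```text
clock: 66.1
eef_pos: [561.6, 57.9, 171.7]
tool_rot: [-1.26, 1.569, 1.731]
force: [0.6, 0.3, -0.3]
width: 59.5
```

jog_arm(series=[[[0,0,0],[0,-45,22],-0.4],[[0,0,0],[0,-45,22],-0.4],[[0,0,0],[0,-45,22],-0.4],[[0,0,0],[0,-45,15],-0.4],[[0,0,0],[0,-45,10],-0.4],[[0,0,0],[0,-45,0],-0.4],[[0,0,0],[0,0,0],-0.4],[[0,0,0],[0,0,0],-0.4]])

```text
clock: 67.1
eef_pos: [511.3, 336.9, 171.4]
tool_rot: [-0.095, 1.568, 2.897]
force: [0.6, -0.9, 0.1]
width: 59.8
```

Run:
```python
from h import *
d=snap('top'); g=cv2.medianBlur(d['img'][...,0],3)
C=cv2.HoughCircles(cv2.resize(g[160:250,270:420],None,fx=4,fy=4,interpolation=cv2.INTER_CUBIC),cv2.HOUGH_GRADIENT,1,60,param1=120,param2=18,minRadius=22,maxRadius=34)
for u,v,r in C[0]: p=on(d,270+u/4,160+v/4,48); print(W2D(p).round(1),r)
s=snap('side')
cv2.imwrite('pics/t12.png',np.vstack([cv2.resize(d['img'][155:230,270:420,::-1],(600,300),interpolation=cv2.INTER_CUBIC),cv2.resize(s['img'][150:270,240:480,::-1],(600,300),interpolation=cv2.INTER_CUBIC)]))
print(read_state()['eef_pos'],read_state()['clock'])
```

```text
[-61.3  20.8] 27.8
[-61.3 -53. ] 27.5
[ -62.3 -125.3] 26.6
[-62.   93.7] 27.1
[ 26.5 128.1] 25.4
[511.53918797 335.97876768 171.71061371] 67.2
```

View pics/t12.png

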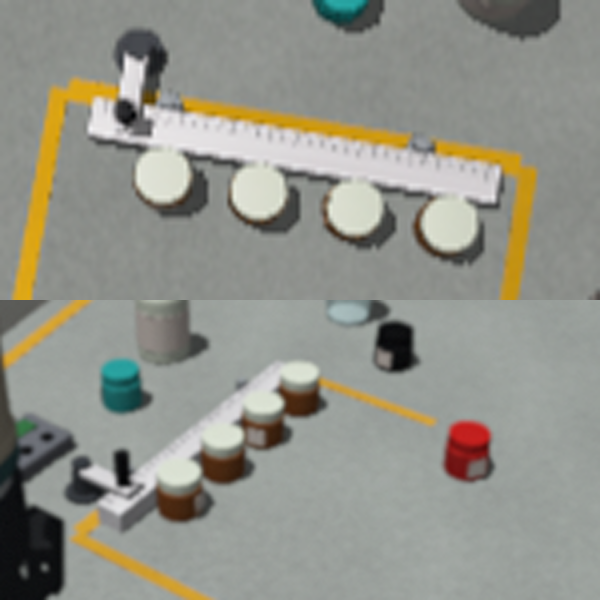

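All four jars stand upright against the bar, at (163,178), (258,192), (354,208) and (449,225) in the upper part. The keeper is across the bar at (125,112), and the bar touches both studs. Handing in.

```bash
python3 -c "
from cell import *
print(finish_job())"
```

```text
the job is handed in; nothing more can be done
None
```

The job is handed in at about 67 s. All four jars went into the tray, and the straightedge was slid against both studs. The keeper was swung to its stop, and the jars were put back in a row along the straightedge's robot side.

**Checks that agreed:**
- **Straightedge:** the push stalled at 18 N with the fingers between the studs, and the last top view shows the bar at both studs.
- **Keeper:** it stalled at about 11 N with the knob at y ≈ 129 mm, against 130 mm when home. The last pictures show it across the bar.
- **Jars:** each was pressed to the bar with 7–11 N before release. The last pictures show all four upright, with centres at datum x = -61 to -62 mm and y = -125, -53, 21 and 94 mm. They lie in one line within about 1 mm and between the bar's ends.
- **Bystanders:** the arm never went near the beaker, the bottle, the timer or the look-alikes. The beaker and bottle show only in part in the last picture, the timer only at its edge, and I did not re-measure any of them.

**Checks that failed or disagreed:**
- **Jar line:** it measured 2–3 mm further out than the nominal -59 mm. The bar's near face also measured about 2 mm out, which matches the camera calibration error.
- **Rightmost jar:** it read up to 1 mm further out than the others. That is within noise, so I did not nudge it.
- **Straightedge search:** my colour search gave nonsense while the arm was in view, so I used force and pictures instead.
- **First descent behind the bar:** it stopped short at a wrist joint's limit, so I pushed with the tool tilted about 9°.

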